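# Pack the printer service kit and fit its cover

### The job

Put the printer service kit back in its case: lay the scraper, the side cutters and the hex key set each flat in the foam cut-out made for it. Then fit the loose cover over them: tuck its far edge under the lip along the far side of the case and lower the near edge until the cover lies flat on its ledges inside the walls. Do not disturb the orange gear lying among the tools or the blue printed cap.

Things in the scene. Friction and masses are not known exactly. Their poses are not given: they have to be found in the camera images.
- bed_scraper: Scraper lying flat, orange handle, grey blade, 142 x 40 x 14 mm. Origin: centre of its underside; own y along its length, z up. Handle (28 wide, 14 thick, on the bench) from y = -9 to +71 mm; thin blade from y = -71 to -9, 6 to 8 mm above the underside. Grasp across the handle, best at y = 10 to 20 mm. About 60 g.
- cutters: Side cutters lying flat, dark blue handles, grey head, 131 x 52 x 13 mm. Origin: centre of its underside; own y along its length, z up. Jaws at y = -66 mm, handle ends at y = +66. Widest, 52 mm, across both handles near y = 0: grasp there, y = 0 to 10 mm (toward the jaws it tapers and slips). About 110 g.
- hex_keys: Folding hex key set, a dark blue bar 90 mm long, 24 mm wide, 22 mm high. Origin: centre of its underside; own y along its length, z up. Grasp across its width at the middle. About 90 g.
- cover: Loose green cover plate lying on the bench, 165 (its x) x 252 (its y) x 5 mm, same either way round, about 250 g. Origin: centre of its underside, z up. Black bridge handle over the centre: bar along x, 78 mm long, 12 mm wide, 32 to 44 mm above the underside, open below. Fits the case with 9 mm play in x, 12 in y; seated, its origin is at case x 0, y 0, z 38 mm, y axes parallel.
- kit_case: Green open case, fixed, 182 (x) x 272 (y) mm, walls 4 thick, 46 high, far wall 54. Origin: centre of underside; x to the far side. Cover rests at z 38 mm on a ledge along the far wall (16 deep) and on blocks in the near corners (30 x 12). A lip on the far wall juts 14 mm inward, its underside at z 50 (12 above the ledge): the cover's far edge goes in that gap. Foam blocks inside, side by side in y.
- scraper_nest: Foam block with the longest cut-out, 152 x 50 mm, grey shadow of the tool on its yellow floor; tool goes length along nest x, either way round. Fixed. Block 158 (x, near to far) x 80 (y) x 18 mm; origin: centre of its underside, on the case's 4 mm floor. Cut-out 10 mm deep, its floor 8 mm above the origin; a finger channel of that depth, 60 mm wide (x -30 to 30), crosses the block.
- cutter_nest: Foam block with the widest cut-out, 142 x 64 mm, grey shadow of the tool on its yellow floor; tool goes length along nest x, either way round. Fixed. Block 158 (x, near to far) x 80 (y) x 18 mm; origin: centre of its underside, on the case's 4 mm floor. Cut-out 10 mm deep, its floor 8 mm above the origin; a finger channel of that depth, 60 mm wide (x -30 to 30), crosses the block.
- hex_nest: Foam block with the smallest cut-out, 102 x 38 mm, grey shadow of the tool on its yellow floor; tool goes length along nest x, either way round. Fixed. Block 158 (x, near to far) x 80 (y) x 18 mm; origin: centre of its underside, on the case's 4 mm floor. Cut-out 10 mm deep, its floor 8 mm above the origin; a finger channel of that depth, 60 mm wide (x -30 to 30), crosses the block.
- gear: Bystander: orange printed gear lying on the bench, 61 mm across, 19 mm high. Origin: centre of its underside.
- blue_cap: Bystander: blue printed flanged cap standing on the bench, 72 mm across its flange, 85 mm high. Origin: centre of its underside.
Mind the look-alikes: they are no part of the job. Of the things that look like the hex_keys, take the one that is farthest to the robot's right at the start.

How it is judged:
By the outcome, as a careful person would: the job done as asked, in the order asked, and still so for the second after the job is handed in, with the robot touching nothing.
It also fails if it takes over 96 s, if anything falls off the work surface, if the arm or the gripper's body presses on something with over 40 N, if the wrist force passes 120 N, or if a joint passes its speed limit or range.

### The arm

A 6-joint arm with a two-finger parallel gripper is mounted at the origin on a cart in front of the work surface, level with it; the furniture and walls round the work are solid. World frame = base frame: x ahead of the robot, y to its left, z up, the work surface at z = 0. Lengths are in m, angles in rad, forces in N, time in s.
With the tool pointing down it reaches from about 0.375 to 0.9 m from the base axis. Payload 3.1 kg.
Tool frame: the origin (TCP) lies midway between the tips of the shut fingers; the grasp point (between the pads) lies robot.tcp_to_grasp behind it (robot.tcp_to_grasp is the distance from the TCP to the grasp point, in m); z points along the fingers, y is the direction in which the jaws open and shut (so a half turn about z gives the same grasp; the last joint's range is limited). The gripper opens to 87 mm and grips with 3 to 60 N. Pads are 19 mm wide; open, the fingers measure 117 mm over their backs; the gripper's body (75 mm by 190 mm) begins 51 mm behind the grasp point.
Start: joints at [1.024, 0.527, 1.433, -0, 1.181, -0.178], TCP at [0.225, 0.583, 0.223] pointing down, gripper open.
Joint ranges: [-3.08, 3.08], [-0.75, 2.2], [0.22, 2.44], [-1.43, 4.57], [0, 2.65], [-2.85, 2.85]. Speed limits (rad/s): [2.79, 2.79, 3.14, 3.14, 3.14, 3.14].

### API

Orientations are given as a unit quaternion [x, y, z, w].
In Python, from rig import robot, cams, nets gives the robot as it stands. The module is installed in compiled form; this text tells all that it offers.
- The arm moves only by the tool play_rows, never from a script. Its argument "commands" is a list of rows, each an object of numbers: "x", "y", "z": the shift along the tool's x, y, z in mm; "spin": the turn about the tool's z in rad. In form: [{"x": .., "y": .., "z": .., "spin": ..}, ...]. A call has 1 to 8 rows; each row shifts and turns the pose as measured when the row begins, along the tool's axes as they then stand; what a row does not reach is not made up. A row lasts 1/10 s, in which the tool goes at most 50 mm and 8.59 degrees, less where a joint would pass 70% of its speed; a pose out of reach is approached as far as the arm can. A call is refused whole if a number of a shift passes 50 or a number of a turn 0.15, either way. A call with a gripper value outside its range is refused whole. "grip" is the opening, from 0 (shut) to 1 (fully open), set as the call begins (left out, the last holds). The fingers move at their own pace and stop on an object; "newtons" is the grip in N (left out, the last holds). Time passes only in rows, so rows that do not move let the fingers close. It gives the time, the measured TCP pose, the force and the opening at its end, in the units of the state.
- robot.get_obs(): the state, without advancing time (a new reading comes with each control period).
- cams.camera(name): name is "scene" or "top" or "wrist"; returns a dict with "img" (400x640x3 uint8, red, green, blue), "fx", "fy", "cx", "cy" (pixels), "world_to_cam" (4x4, takes a point from world to camera coordinates); the wrist camera has in their place "mount" (4x4, takes a point from camera to tool coordinates, whose origin is the TCP and whose axes are the flange's). Camera axes: x right, y up, looking along -z (the intrinsics and any distortion apply to the point x, -y, -z); pixel columns grow to the right and rows downward; lengths in m; the calibration is good to about 2 mm. A picture is of the moment at which its call begins: read the wrist's pose just before it. There is no depth.
- robot.hand_in(): hands the job in, once; it reports no verdict.
Trained networks look in a picture, given as the dict that the camera call returned (one of the last four; its "shot" number tells which), for a name from the list of things; names that differ only in an ending like _2 or _b are one class to them, and where a whole thing is asked for, a point or a joint stands for the part that bears it (a point fixed in the world has none). Each returns a list of dicts, best first, with "conf" (0 to 1); they miss things now and then, are a little off and sometimes report something else, mostly with a low value. They report only what shows in the picture. A call takes as long as a camera call. They do not tell look-alikes from the thing itself.
- nets.outline_of(picture, name): "region" (400x640 bool, what is visible of it) and "pixel" ([column, row] in pixels, amid what is visible of it).
The state is a dict: "time": time; "q": joint angles; "joint_velocities": joint speeds; "joint_torque": joint torques, N m; "position": TCP position; "tool_rot": TCP orientation; "ft_force": force on the tool from outside, world axes, zero at the start; "moment": the same for the moment, N m; "grip_width": finger opening in m.
Only numpy, scipy, OpenCV 4.12 (cv2) and the standard library are available. Lean on these libraries where they do the work, as an engineer would, in place of code of your own. Each camera call takes 0.05 s, during which the arm holds its last target.

## Working session

There is one attempt and no reset: what is moved stays moved. The work goes in short steps, Python scripts to look and compute and a tool call to move; the robot and the scene stay as the last step left them, time stands still between calls to the robot, and variables do not carry over. Pictures are saved under pics/ and viewed, and the job is handed in when it is done.

Besides the shell and the picture viewer there is one more tool, called by a JSON object that holds its "name" and its "arguments", one argument or row to a line. play_rows: Moves the arm, as the interface text tells. Its arguments: {"type":"object","properties":{"commands":{"type":"array"},"grip":{"type":"number"},"newtons":{"type":"number"}},"required":["commands"]}

```bash
ls; mkdir -p pics; python3 - <<'E'
from rig import robot,cams,nets
import cv2,numpy as np
o=robot.get_obs()
for k,v in o.items(): print(k,np.round(v,4))
print(robot.tcp_to_grasp)
for n in ["scene","top"]:
    c=cams.camera(n); print(n,{k:(np.round(v,4) if k!='img' else 0) for k,v in c.items()})
    cv2.imwrite(f"pics/{n}0.png",c["img"][:,:,::-1])
E
```

```text
pics
time 0.0
q [ 1.0245  0.5285  1.4339  0.      1.1813 -0.1785]
joint_velocities [ 0.0024  0.     -0.0012 -0.0005  0.0015 -0.0002]
joint_torque [ 2.00000e-04 -4.40037e+01 -1.76599e+01  6.34000e-02  5.81000e-02
 -1.00000e-04]
position [0.2243 0.5826 0.2216]
tool_rot [ 1.829e-01  9.831e-01 -1.000e-03 -4.000e-04]
ft_force [ 0.5062  0.3584 -0.5219]
moment [ 0.0129  0.0164 -0.014 ]
grip_width 0.0871
0.0187
scene {'img': 0, 'fx': np.float64(372.2547), 'fy': np.float64(372.2547), 'cx': np.float64(313.2914), 'cy': np.float64(198.763), 'world_to_cam': array([[ 0.642 , -0.7664, -0.0214, -0.268 ],
       [ 0.4536,  0.3572,  0.8165, -0.2855],
       [-0.6181, -0.534 ,  0.5769, -0.7971],
       [ 0.    ,  0.    ,  0.    ,  1.    ]]), 'shot': np.int64(1)}
top {'img': 0, 'fx': np.float64(384.8795), 'fy': np.float64(384.8795), 'cx': np.float64(327.4736), 'cy': np.float64(199.834), 'world_to_cam': array([[-0.0434, -0.999 , -0.004 ,  0.0978],
       [ 0.9718, -0.0432,  0.2318, -0.4906],
       [-0.2318,  0.0062,  0.9728, -1.0517],
       [ 0.    ,  0.    ,  0.    ,  1.    ]]), 'shot': np.int64(2)}
```

View pics/scene0.png

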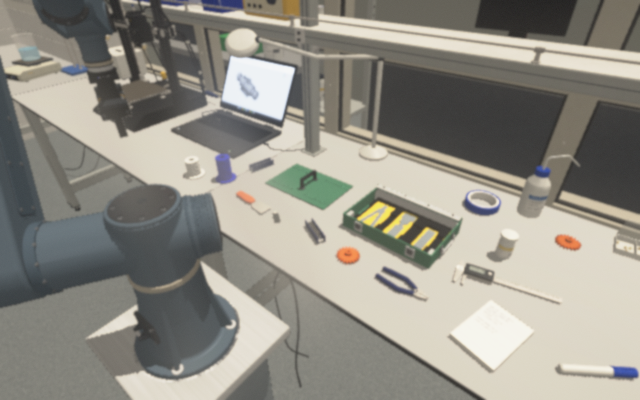

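View pics/top0.png

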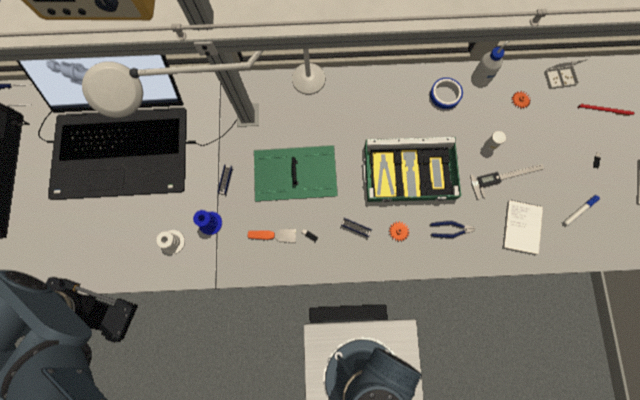

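```bash
cat > h.py <<'E'
from rig import robot,cams,nets
import cv2,numpy as np
from scipy.spatial.transform import Rotation as R
def tool_T():
    o=robot.get_obs();T=np.eye(4);T[:3,:3]=R.from_quat(o["tool_rot"]).as_matrix();T[:3,3]=o["position"];return T
def shot(n,save=None):
    T=tool_T(); c=cams.camera(n)
    c["c2w"]=(T@c["mount"]) if n=="wrist" else np.linalg.inv(c["world_to_cam"])
    if save: cv2.imwrite(f"pics/{save}.png",c["img"][:,:,::-1])
    return c
def px2w(c,uv,z):
    uv=np.atleast_2d(uv).astype(float)
    d=np.stack([(uv[:,0]-c["cx"])/c["fx"],-(uv[:,1]-c["cy"])/c["fy"],-np.ones(len(uv))],1)@c["c2w"][:3,:3].T
    o=c["c2w"][:3,3]; return o+d*((z-o[2])/d[:,2])[:,None]
def w2px(c,p):
    p=np.atleast_2d(p); q=(p-c["c2w"][:3,3])@c["c2w"][:3,:3]
    return np.stack([c["cx"]-c["fx"]*q[:,0]/q[:,2],c["cy"]+c["fy"]*q[:,1]/q[:,2]],1)
def rect(c,region,z):
    m=region.astype(np.uint8); k=cv2.findContours(m,cv2.RETR_EXTERNAL,cv2.CHAIN_APPROX_NONE)[0]
    k=max(k,key=cv2.contourArea)[:,0]
    P=px2w(c,k,z)[:,:2]*1000
    r=cv2.minAreaRect(P.astype(np.float32)); b=cv2.boxPoints(r)
    e=b[1]-b[0];f=b[2]-b[1]; L=e if np.hypot(*e)>np.hypot(*f) else f
    a=np.degrees(np.arctan2(L[1],L[0]))
    return np.round(r[0],1),np.round(sorted(r[1]),1),round(float(a),1)
E
python3 - <<'E'
from h import *
c=shot("top")
Z=dict(bed_scraper=.01,cutters=.008,hex_keys=.022,cover=.005,kit_case=.046,scraper_nest=.022,cutter_nest=.022,hex_nest=.022,gear=.019,blue_cap=.085)
for n,z in Z.items():
    for d in nets.outline_of(c,n):
        print(n,round(d["conf"],2),np.round(d["pixel"],1),rect(c,d["region"],z) if d["region"].sum()>10 else None)
im=c["img"][:,:,::-1]
cv2.imwrite("pics/crop1.png",cv2.resize(im[130:260,190:480],None,fx=2.7,fy=2.7,interpolation=cv2.INTER_CUBIC))
E
```

```text
bed_scraper 0.7 [274.6 235.6] (array([406.8, 246.8]), array([ 35.6, 141.8]), 87.5)
cutters 0.72 [449.1 233.5] (array([ 402.9, -287.3]), array([ 47.2, 126.4]), -86.8)
cutters 0.55 [273.9 231.5] (array([407. , 245.9]), array([ 35.7, 145. ]), 87.5)
cutters 0.16 [435.9 171.3] (array([ 585. , -263.6]), array([ 84.8, 157.5]), -2.7)
hex_keys 0.76 [353.1 227.5] (array([420. ,  -4.6]), array([29.3, 85.1]), 65.4)
hex_keys 0.68 [223.8 177.2] (array([582.2, 383.4]), array([33.6, 87.4]), -12.4)
cover 0.67 [294.8 172.2] (array([599.7, 173.9]), array([166.7, 253.1]), -88.9)
kit_case 0.93 [415.1 148. ] (array([ 581.1, -176.1]), array([198.3, 285.4]), 88.9)
scraper_nest 0.98 [409.3 172.3] (array([ 580.5, -179.4]), array([ 83.1, 156.4]), -0.7)
cutter_nest 0.7 [382.8 172.6] (array([580.8, -98.7]), array([ 81.5, 155.1]), -1.0)
hex_nest 0.97 [435.7 171. ] (array([ 577.8, -257.2]), array([ 78.4, 148.9]), -1.1)
hex_nest 0.62 [385.1 173.3] (array([581.4, -98.7]), array([ 81.2, 151.1]), -0.7)
blue_cap 0.67 [206.4 218.9] (array([444.1, 412. ]), array([64.9, 86.2]), 43.8)
```

View pics/crop1.png

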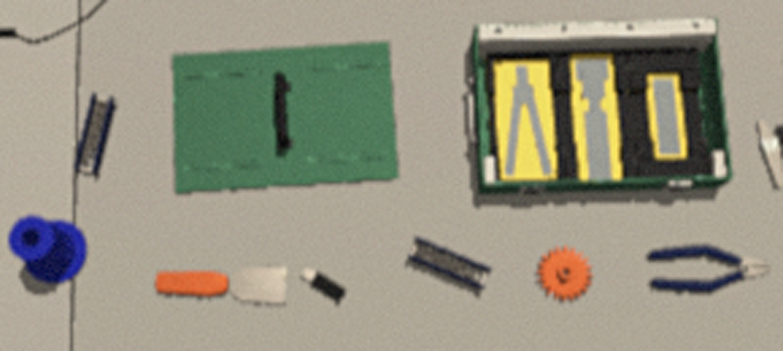

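```bash
cat >> h.py <<'E'
import json,sys
def plan(x,y,z,ay,first=None,step=48.,wp=None):
    """rows from measured pose to (mm) target; ay=tool y world angle deg (mod 180)"""
    T=tool_T(); p=T[:3,3]*1000; a=np.arctan2(T[1,1],T[0,1])
    q=robot.get_obs()["q"]
    d=(np.radians(ay)-a+np.pi/2)%np.pi-np.pi/2
    q6=np.arctan2(y,x)-(a+d)
    if q6>2.6: d+=np.pi
    if q6<-2.6: d-=np.pi
    t=np.array([x,y,z],float); L=t-p
    n=int(max(np.ceil(np.linalg.norm(L)/step),np.ceil(abs(d)/0.145),1))
    rows=[];
    for i in range(n):
        # shift in axes at row begin
        aa=a+d*i/n; X=np.array([-np.cos(aa-np.pi/2)*-1,0,0])
        ty=np.array([np.cos(aa),np.sin(aa),0]); tz=np.array([0,0,-1.]); tx=np.cross(ty,tz)
        s=L/n
        rows.append({"x":round(float(s@tx),1),"y":round(float(s@ty),1),"z":round(float(s@tz),1),"spin":round(float(-d/n),3)})
    print("n",n,"q6end",round(float(q6),2))
    for i in range(0,n,8): print(json.dumps(rows[i:i+8]))
def st():
    o=robot.get_obs();T=tool_T();a=np.degrees(np.arctan2(T[1,1],T[0,1]))
    print("t",round(float(o["time"]),2),"p",np.round(T[:3,3]*1000,1),"ay",round(float(a),2),"w",round(float(o["grip_width"]),4),"F",np.round(o["ft_force"],1),"tilt",np.round(T[:2,2],4))
E
python3 - <<'E'
from h import *
plan(407,262,230,-2.5)
c=shot("wrist","w0"); print(c["mount"].round(4),c["fx"])
E
```

```text
n 9 q6end 0.62
[{"x": -31.7, "y": -26.0, "z": -0.8, "spin": 0.139}, {"x": -35.0, "y": -21.4, "z": -0.8, "spin": 0.139}, {"x": -37.6, "y": -16.4, "z": -0.8, "spin": 0.139}, {"x": -39.5, "y": -11.0, "z": -0.8, "spin": 0.139}, {"x": -40.7, "y": -5.4, "z": -0.8, "spin": 0.139}, {"x": -41.0, "y": 0.2, "z": -0.8, "spin": 0.139}, {"x": -40.6, "y": 5.9, "z": -0.8, "spin": 0.139}, {"x": -39.4, "y": 11.5, "z": -0.8, "spin": 0.139}]
[{"x": -37.4, "y": 16.8, "z": -0.8, "spin": 0.139}]
[[-7.000e-04  9.607e-01  2.776e-01  7.570e-02]
 [ 1.000e+00  8.000e-04 -3.000e-04 -6.000e-04]
 [-5.000e-04  2.776e-01 -9.607e-01 -1.619e-01]
 [ 0.000e+00  0.000e+00  0.000e+00  1.000e+00]] 339.3865307524633
```

{"name": "play_rows", "arguments": {
  "commands": [
    {"x":-32,"y":-26,"z":-1,"spin":0.139},
    {"x":-35,"y":-21.4,"z":-1,"spin":0.139},
    {"x":-37.6,"y":-16.4,"z":-1,"spin":0.139},
    {"x":-39.5,"y":-11,"z":-1,"spin":0.139},
    {"x":-40.7,"y":-5.4,"z":-1,"spin":0.139},
    {"x":-41,"y":0.2,"z":-1,"spin":0.139},
    {"x":-40.6,"y":6,"z":-1,"spin":0.139},
    {"x":-39.4,"y":11.5,"z":-1,"spin":0.139}
  ],
  "grip": 1
}}

```text
time: 1.5
position: [0.3859, 0.2911, 0.231]
tool_rot: [0.687, 0.727, 0.004, -0.0]
ft_force: [0.5, 0.5, 0.6]
grip_width: 0.0869
```

```bash
python3 - <<'E'
from h import *
st(); plan(407,262,230,-2.5)
c=shot("wrist","w1")
for d in nets.outline_of(c,"bed_scraper"): print(d["conf"],d["pixel"],rect(c,d["region"],.01))
E
```

```text
t 1.5 p [385.9 291.1 231. ] ay 3.28 w 0.0869 F [0.5 0.5 0.6] tilt [0.0052 0.0064]
n 1 q6end 0.62
[{"x": -30.3, "y": 19.4, "z": 1.0, "spin": 0.101}]
0.56 [327.4, 210.9] (array([405.4, 246.2]), array([ 39.1, 141.9]), 86.8)
```

View pics/w1.png

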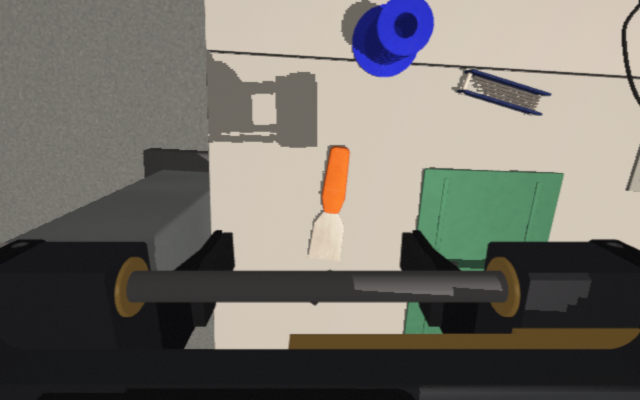

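{"name": "play_rows", "arguments": {
  "commands": [
    {"x":-30,"y":19.4,"z":5,"spin":0.109},
    {"x":0,"y":0,"z":48,"spin":0},
    {"x":0,"y":0,"z":48,"spin":0},
    {"x":0,"y":0,"z":48,"spin":0},
    {"x":0,"y":0,"z":40,"spin":0}
  ]
}}

```text
time: 2.1
position: [0.4224, 0.2657, 0.045]
tool_rot: [0.727, 0.687, 0.017, 0.005]
ft_force: [0.2, -0.2, -0.8]
grip_width: 0.087
```

```bash
python3 - <<'E'
from h import *
st(); plan(406.7,261.5,4,-3)
E
```

```text
t 2.1 p [422.4 265.7  45. ] ay -3.24 w 0.087 F [ 0.2 -0.2 -0.8] tilt [0.0321 0.0162]
n 1 q6end 0.62
[{"x": -5.1, "y": -15.4, "z": 41.0, "spin": -0.004}]
```

{"name": "play_rows", "arguments": {
  "commands": [
    {"x":-5,"y":-15.4,"z":20,"spin":0},
    {"x":0,"y":0,"z":0,"spin":0}
  ]
}}

```text
time: 2.3
position: [0.4041, 0.2621, 0.019]
tool_rot: [0.726, 0.688, 0.013, 0.003]
ft_force: [-0.5, 0.4, 0.2]
grip_width: 0.0867
```

```bash
python3 - <<'E'
from h import *
st(); plan(406.7,261.5,4,-3)
E
```

```text
t 2.3 p [404.1 262.1  19. ] ay -3.08 w 0.0867 F [-0.5  0.4  0.2] tilt [0.0235 0.0136]
n 1 q6end 0.62
[{"x": -0.5, "y": 2.6, "z": 15.0, "spin": -0.001}]
```

{"name": "play_rows", "arguments": {
  "commands": [
    {"x":-0.5,"y":2.6,"z":14.5,"spin":0},
    {"x":0,"y":0,"z":0,"spin":0}
  ]
}}

```text
time: 2.5
position: [0.4087, 0.2636, 0.005]
tool_rot: [0.725, 0.689, 0.015, 0.004]
ft_force: [-0.4, -0.1, 0.7]
grip_width: 0.0872
```

```bash
sed -i 's/^        ty=np.array.*$/        Rz=R.from_euler("z",d*i\/n).as_matrix()@T[:3,:3]; tx,ty,tz=Rz[:,0],Rz[:,1],Rz[:,2]/' h.py; python3 - <<'E'
from h import *
st(); plan(406.7,261.5,3,-3)
c=shot("wrist","w2")
E
```

```text
t 2.5 p [408.7 263.6   5. ] ay -2.93 w 0.0872 F [-0.4 -0.1  0.7] tilt [0.0261 0.0149]
n 1 q6end 0.62
[{"x": -2.3, "y": -1.9, "z": 1.9, "spin": 0.001}]
```

View pics/w2.png

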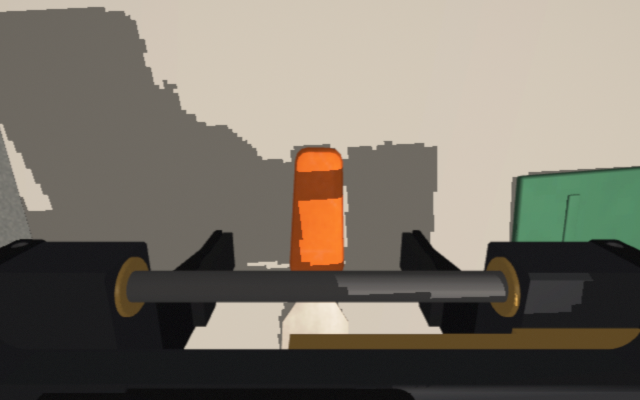

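{"name": "play_rows", "arguments": {
  "commands": [
    {"x":-1,"y":0,"z":1,"spin":0},
    {"x":0,"y":0,"z":0,"spin":0},
    {"x":0,"y":0,"z":0,"spin":0},
    {"x":0,"y":0,"z":0,"spin":0},
    {"x":0,"y":0,"z":0,"spin":0},
    {"x":0,"y":0,"z":0,"spin":0}
  ],
  "grip": 0,
  "newtons": 25
}}

```text
time: 3.15
position: [0.4135, 0.265, 0.01]
tool_rot: [0.724, 0.689, 0.021, 0.006]
ft_force: [-0.4, -0.4, -0.3]
grip_width: 0.0471
```

```bash
python3 - <<'E'
from h import *
st(); 
E
```

```text
t 3.15 p [413.5 265.   10. ] ay -2.87 w 0.0471 F [-0.4 -0.4 -0.3] tilt [0.0389 0.0197]
```

```bash
python3 - <<'E'
from h import *
for i in range(7):
    st(); cams.camera("top")
st(); print(robot.get_obs()["joint_torque"], robot.get_obs()["joint_velocities"],robot.get_obs()["q"])
E
```

```text
t 3.15 p [413.5 265.   10. ] ay -2.87 w 0.0471 F [-0.4 -0.4 -0.3] tilt [0.0389 0.0197]
t 3.2 p [413.5 265.    9.9] ay -2.87 w 0.0426 F [-0.1  0.5  0.4] tilt [0.0389 0.0197]
t 3.25 p [413.4 265.    9.8] ay -2.87 w 0.0392 F [-0.6 -0.4  0.6] tilt [0.0386 0.0196]
t 3.3 p [413.2 265.    9.7] ay -2.87 w 0.0351 F [-0.3 -0.1  0.9] tilt [0.0382 0.0194]
t 3.35 p [413.1 264.9   9.6] ay -2.87 w 0.0311 F [-0.9 -0.1  0.1] tilt [0.0378 0.0193]
t 3.4 p [413.  264.9   9.6] ay -2.87 w 0.0268 F [-1.2 -0.4 -0.3] tilt [0.0377 0.0192]
t 3.45 p [413.1 264.9   9.6] ay -2.87 w 0.0255 F [ 0.2 -0.6  0.7] tilt [0.0378 0.0193]
t 3.5 p [413.1 264.9   9.6] ay -2.87 w 0.026 F [-1.2  0.4  0.5] tilt [0.0378 0.0193]
[-6.21476071e-02 -3.90008855e+01 -4.70581591e+00  4.39385162e-02
 -2.88898051e-01 -1.02592356e-03] [-0.00041375  0.00024804  0.00102018 -0.00092909 -0.00013057 -0.00153398] [0.33848873 0.72177663 1.94840274 0.01352274 0.42936406 0.37594151]
```

```bash
python3 - <<'E'
from h import *
plan(413,265,110,-3)
E
```

```text
n 3 q6end 0.62
[{"x": 0.7, "y": 1.2, "z": -33.4, "spin": 0.001}, {"x": 0.7, "y": 1.2, "z": -33.4, "spin": 0.001}, {"x": 0.7, "y": 1.2, "z": -33.4, "spin": 0.001}]
```

{"name": "play_rows", "arguments": {
  "commands": [
    {"x":0,"y":0,"z":-20,"spin":0},
    {"x":0,"y":0,"z":-35,"spin":0},
    {"x":0,"y":0,"z":-45,"spin":0},
    {"x":0,"y":0,"z":-45,"spin":0}
  ]
}}

```text
time: 3.9
position: [0.4039, 0.2604, 0.1521]
tool_rot: [0.725, 0.689, 0.013, 0.003]
ft_force: [1.0, 0.2, -0.2]
grip_width: 0.0256
```

```bash
python3 - <<'E'
from h import *
st(); plan(540,-178,200,-91)
E
```

```text
t 3.9 p [403.9 260.4 152.1] ay -2.9 w 0.0256 F [ 1.   0.2 -0.2] tilt [0.022  0.0136]
n 11 q6end 1.27
[{"x": -39.1, "y": 14.5, "z": -4.6, "spin": 0.14}, {"x": -36.7, "y": 19.8, "z": -4.5, "spin": 0.14}, {"x": -33.6, "y": 24.7, "z": -4.3, "spin": 0.14}, {"x": -29.9, "y": 29.2, "z": -4.2, "spin": 0.14}, {"x": -25.5, "y": 33.0, "z": -4.0, "spin": 0.14}, {"x": -20.7, "y": 36.3, "z": -3.9, "spin": 0.14}, {"x": -15.4, "y": 38.8, "z": -3.8, "spin": 0.14}, {"x": -9.9, "y": 40.6, "z": -3.6, "spin": 0.14}]
[{"x": -4.2, "y": 41.6, "z": -3.5, "spin": 0.14}, {"x": 1.7, "y": 41.8, "z": -3.4, "spin": 0.14}, {"x": 7.5, "y": 41.1, "z": -3.4, "spin": 0.14}]
```

{"name": "play_rows", "arguments": {
  "commands": [
    {"x":-39,"y":14.5,"z":-4.6,"spin":0.14},
    {"x":-36.7,"y":20,"z":-4.5,"spin":0.14},
    {"x":-33.6,"y":24.7,"z":-4.3,"spin":0.14},
    {"x":-30,"y":29,"z":-4.2,"spin":0.14},
    {"x":-25.5,"y":33,"z":-4,"spin":0.14},
    {"x":-20.7,"y":36.3,"z":-4,"spin":0.14},
    {"x":-15.4,"y":39,"z":-4,"spin":0.14},
    {"x":-10,"y":40.6,"z":-4,"spin":0.14}
  ]
}}

```text
time: 4.7
position: [0.5031, -0.0652, 0.1915]
tool_rot: [0.983, 0.183, 0.021, -0.006]
ft_force: [1.4, 1.2, -0.5]
grip_width: 0.0257
```

```bash
sed -i 's/Rz=R.from_euler("z",d\*i\/n).as_matrix()@T\[:3,:3\]/Rz=T[:3,:3]@R.from_euler("z",-d*i\/n).as_matrix()/' h.py; python3 - <<'E'
from h import *
st(); plan(540,-178,200,-91)
E
```

```text
t 4.7 p [503.1 -65.2 191.5] ay -68.92 w 0.0257 F [ 1.4  1.2 -0.5] tilt [0.0386 0.019 ]
n 3 q6end 1.27
[{"x": -1.9, "y": 39.5, "z": -3.1, "spin": 0.128}, {"x": 3.1, "y": 39.4, "z": -3.1, "spin": 0.128}, {"x": 8.2, "y": 38.7, "z": -3.1, "spin": 0.128}]
```

{"name": "play_rows", "arguments": {
  "commands": [
    {"x":-2,"y":39.5,"z":-3,"spin":0.128},
    {"x":3,"y":39.4,"z":-3,"spin":0.128},
    {"x":8,"y":38.7,"z":-3,"spin":0.128}
  ]
}}

```text
time: 5.0
position: [0.5387, -0.1836, 0.1995]
tool_rot: [1.0, -0.017, 0.019, -0.01]
ft_force: [0.6, -0.2, -0.3]
grip_width: 0.0257
```

```bash
python3 - <<'E'
from h import *
st(); cams.camera("top"); st(); c=shot("wrist","w3"); st()
for n,z in dict(bed_scraper=.15,kit_case=.046,scraper_nest=.022,cutter_nest=.022,hex_nest=.022).items():
    for d in nets.outline_of(c,n): print(n,d["conf"],d["pixel"],rect(c,d["region"],z))
E
```

```text
t 5.0 p [ 538.7 -183.6  199.5] ay -91.98 w 0.0257 F [ 0.6 -0.2 -0.3] tilt [0.0377 0.0198]
t 5.05 p [ 542.6 -191.5  200.5] ay -92.39 w 0.0253 F [ 3.3 -4.8  0.4] tilt [0.0447 0.0112]
t 5.1 p [ 541.4 -188.   200.2] ay -92.01 w 0.0257 F [ 0.1  0.2 -1.2] tilt [0.043  0.0147]
bed_scraper 0.94 [313.2, 232.4] (array([ 548.2, -190.7]), array([33.7, 85. ]), -1.3)
kit_case 0.8 [301.7, 68.0] (array([ 584.4, -180.7]), array([186.1, 276.3]), 89.0)
scraper_nest 0.82 [300.0, 118.5] (array([ 576.5, -180.2]), array([ 80.4, 157. ]), -1.3)
cutter_nest 0.96 [231.0, 146.2] (array([ 578. , -101.5]), array([ 81.5, 158. ]), -1.0)
hex_nest 0.65 [386.4, 142.4] (array([ 575.1, -260.3]), array([ 80.2, 157.4]), -1.0)
```

View pics/w3.png

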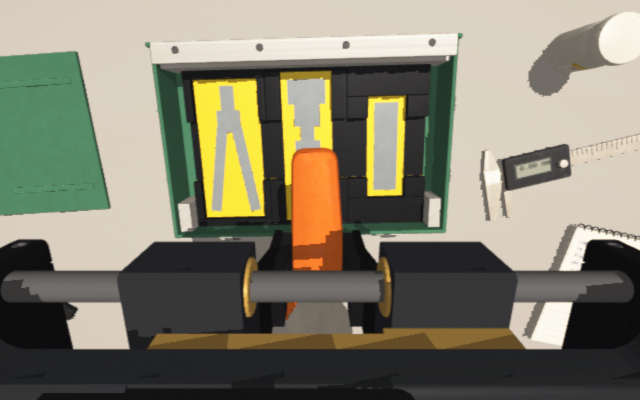

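```bash
python3 - <<'E'
from h import *
cams.camera("top");st(); c=shot("wrist","w4"); st()
for n,z in dict(bed_scraper=.15,scraper_nest=.022,cutter_nest=.022,hex_nest=.022).items():
    for d in nets.outline_of(c,n): print(n,d["conf"],d["pixel"],rect(c,d["region"],z))
# yellow cutouts
hsv=cv2.cvtColor(c["img"],cv2.COLOR_RGB2HSV)
m=cv2.inRange(hsv,(24,120,120),(36,255,255)); m=cv2.morphologyEx(m,cv2.MORPH_CLOSE,np.ones((25,25)))
n,l,s,ce=cv2.connectedComponentsWithStats(m)
for i in range(1,n):
    if s[i,4]>800: print("yellow",ce[i].round(),rect(c,l==i,.012))
E
```

```text
t 5.4 p [ 538.  -180.3  199.4] ay -91.53 w 0.0253 F [ 0.1 -0.5 -0.7] tilt [0.0366 0.0206]
t 5.45 p [ 538.2 -180.3  199.5] ay -91.52 w 0.0258 F [-0.3 -0.4 -0.8] tilt [0.037  0.0202]
bed_scraper 0.92 [313.5, 231.1] (array([ 543.9, -179.6]), array([34.3, 84.5]), -1.9)
scraper_nest 0.75 [325.5, 117.0] (array([ 577.1, -180.9]), array([ 80.1, 158. ]), -1.2)
cutter_nest 0.62 [241.5, 136.2] (array([ 577.7, -101.7]), array([ 82.6, 158.7]), -1.5)
hex_nest 0.71 [399.6, 138.4] (array([ 574.8, -259.7]), array([ 81.6, 159. ]), -1.0)
yellow [263. 133.] (array([ 578.3, -137.5]), array([137. , 149.5]), -1.0)
yellow [399. 140.] (array([ 575. , -261.2]), array([ 37.8, 101.4]), -1.2)
```

```bash
python3 - <<'E'
from h import *
plan(596,-180.2,80,-91.2,step=40)
E
```

```text
n 4 q6end 1.3
[{"x": 13.2, "y": -0.0, "z": 30.5, "spin": -0.002}, {"x": 13.2, "y": -0.0, "z": 30.5, "spin": -0.002}, {"x": 13.2, "y": 0.0, "z": 30.5, "spin": -0.002}, {"x": 13.2, "y": 0.0, "z": 30.5, "spin": -0.002}]
```

{"name": "play_rows", "arguments": {
  "commands": [
    {"x":13,"y":0,"z":30,"spin":-0.002},
    {"x":13,"y":0,"z":30,"spin":-0.002},
    {"x":13,"y":0,"z":30,"spin":0},
    {"x":13,"y":0,"z":25,"spin":0}
  ]
}}

```text
time: 6.05
position: [0.5996, -0.1812, 0.0893]
tool_rot: [1.0, -0.011, 0.024, -0.007]
ft_force: [0.2, -0.2, -0.6]
grip_width: 0.0254
```

```bash
python3 - <<'E'
from h import *
st();cams.camera("top");st();plan(596,-180.2,45,-91.2,step=20)
E
```

```text
t 6.05 p [ 599.6 -181.2   89.3] ay -91.25 w 0.0254 F [ 0.2 -0.2 -0.6] tilt [0.0481 0.0134]
t 6.1 p [ 600.2 -180.6   85.5] ay -91.25 w 0.0251 F [ 2.3  0.1 -2.8] tilt [0.0459 0.0152]
n 3 q6end 1.3
[{"x": -2.0, "y": 0.1, "z": 13.4, "spin": -0.0}, {"x": -2.0, "y": 0.1, "z": 13.4, "spin": -0.0}, {"x": -2.0, "y": 0.1, "z": 13.4, "spin": -0.0}]
```

{"name": "play_rows", "arguments": {
  "commands": [
    {"x":-2,"y":0,"z":13,"spin":0},
    {"x":-2,"y":0,"z":13,"spin":0},
    {"x":-2,"y":0,"z":13,"spin":0}
  ]
}}

```text
time: 6.4
position: [0.5975, -0.1796, 0.0451]
tool_rot: [1.0, -0.01, 0.024, -0.007]
ft_force: [-0.5, 0.5, -0.4]
grip_width: 0.0259
```

```bash
python3 - <<'E'
from h import *
st();cams.camera("top");st();plan(596,-180.2,25,-91.2,step=12)
c=shot("wrist","w5")
E
```

```text
t 6.4 p [ 597.5 -179.6   45.1] ay -91.12 w 0.0259 F [-0.5  0.5 -0.4] tilt [0.0477 0.0143]
t 6.45 p [ 595.5 -178.8   42.8] ay -91.14 w 0.0257 F [-1.2  0.8 -2.4] tilt [0.0433 0.0166]
n 2 q6end 1.3
[{"x": -0.1, "y": 0.9, "z": 8.9, "spin": 0.001}, {"x": -0.1, "y": 0.9, "z": 8.9, "spin": 0.001}]
```

View pics/w5.png

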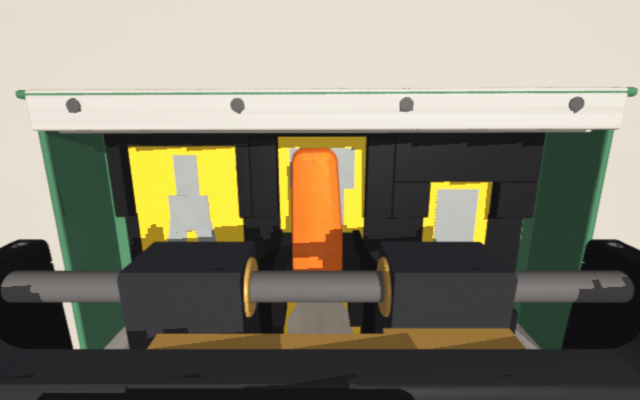

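{"name": "play_rows", "arguments": {
  "commands": [
    {"x":0,"y":1,"z":9,"spin":0},
    {"x":0,"y":0.5,"z":8,"spin":0}
  ]
}}

```text
time: 6.7
position: [0.5974, -0.1808, 0.0277]
tool_rot: [1.0, -0.01, 0.023, -0.008]
ft_force: [-0.6, 0.6, -0.6]
grip_width: 0.0258
```

```bash
python3 - <<'E'
from h import *
st();cams.camera("top");st();c=shot("wrist","w6");st();plan(596,-180.2,22,-91.2,step=12)
E
```

```text
t 6.7 p [ 597.4 -180.8   27.7] ay -91.15 w 0.0258 F [-0.6  0.6 -0.6] tilt [0.0465 0.0149]
t 6.75 p [ 597.1 -180.7   26.6] ay -91.16 w 0.0259 F [-0.1  0.  -1.1] tilt [0.0455 0.0154]
t 6.8 p [ 597.  -180.6   27. ] ay -91.16 w 0.0256 F [-0.9 -0.6 -1.3] tilt [0.0452 0.0156]
n 1 q6end 1.3
[{"x": -1.2, "y": -0.3, "z": 5.0, "spin": 0.001}]
```

View pics/w6.png

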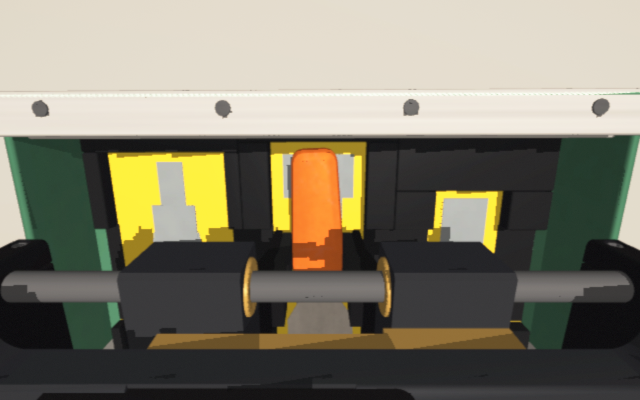

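{"name": "play_rows", "arguments": {
  "commands": [
    {"x":-1,"y":0,"z":5,"spin":0}
  ]
}}

```text
time: 6.9
position: [0.5971, -0.181, 0.0226]
tool_rot: [1.0, -0.01, 0.024, -0.008]
ft_force: [0.9, -0.5, -0.4]
grip_width: 0.0258
```

```bash
python3 - <<'E'
from h import *
cams.camera("top");st()
E
```

```text
t 6.95 p [ 597.2 -181.    22.1] ay -91.17 w 0.0256 F [0.9 0.1 1.4] tilt [0.0475 0.0146]
```

{"name": "play_rows", "arguments": {
  "commands": [
    {"x":0,"y":0,"z":1,"spin":0}
  ],
  "grip": 0.52
}}

```text
time: 7.05
position: [0.5975, -0.1811, 0.0215]
tool_rot: [1.0, -0.01, 0.024, -0.007]
ft_force: [-0.9, -0.2, 0.0]
grip_width: 0.0286
```

```bash
python3 - <<'E'
from h import *
st()
for i in range(4):cams.camera("top")
st()
E
```

```text
t 7.05 p [ 597.5 -181.1   21.5] ay -91.18 w 0.0286 F [-0.9 -0.2  0. ] tilt [0.0483 0.0143]
t 7.25 p [ 597.1 -180.3   21.4] ay -91.19 w 0.0412 F [-0.6  3.3  4.6] tilt [0.0473 0.0156]
```

{"name": "play_rows", "arguments": {
  "commands": [
    {"x":0,"y":0,"z":-15,"spin":0},
    {"x":0,"y":0,"z":-35,"spin":0},
    {"x":0,"y":0,"z":-45,"spin":0},
    {"x":0,"y":0,"z":-45,"spin":0}
  ]
}}

```text
time: 7.65
position: [0.5858, -0.1808, 0.1604]
tool_rot: [1.0, -0.01, 0.016, -0.011]
ft_force: [1.0, -1.0, -0.3]
grip_width: 0.0452
```

```bash
python3 - <<'E'
from h import *
cams.camera("top");st();c=shot("wrist","w7");st()
for n,z in dict(bed_scraper=.024).items():
    for d in nets.outline_of(c,n): print(n,d["conf"],d["pixel"],rect(c,d["region"],z))
E
```

```text
t 7.7 p [ 590.3 -183.1  168.9] ay -91.14 w 0.045 F [ 2.  -0.1  4.5] tilt [0.046  0.0146]
t 7.75 p [ 590.7 -183.4  166.6] ay -91.15 w 0.0451 F [1.  0.5 0.4] tilt [0.0471 0.0141]
bed_scraper 0.65 [315.9, 205.4] (array([ 580. , -182.7]), array([ 37.6, 138.9]), -0.7)
```

View pics/w7.png

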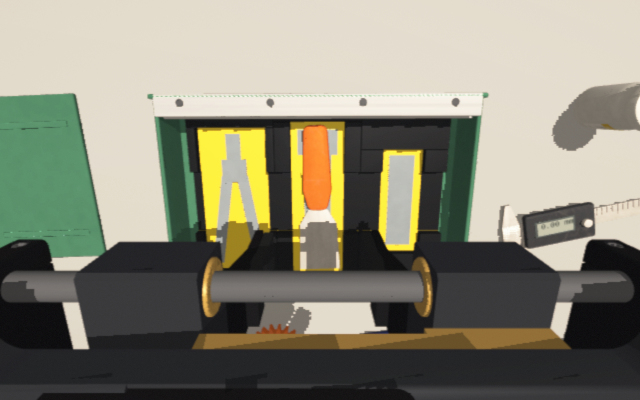

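```bash
python3 - <<'E'
from h import *
plan(405,-275,210,3)
E
```

```text
n 11 q6end 2.49
[{"x": -16.4, "y": 8.7, "z": -5.1, "spin": 0.136}, {"x": -15.0, "y": 10.8, "z": -5.1, "spin": 0.136}, {"x": -13.4, "y": 12.8, "z": -5.1, "spin": 0.136}, {"x": -11.6, "y": 14.5, "z": -5.1, "spin": 0.136}, {"x": -9.5, "y": 15.9, "z": -5.1, "spin": 0.136}, {"x": -7.2, "y": 17.0, "z": -5.1, "spin": 0.136}, {"x": -4.9, "y": 17.9, "z": -5.1, "spin": 0.136}, {"x": -2.4, "y": 18.4, "z": -5.1, "spin": 0.136}]
[{"x": 0.1, "y": 18.5, "z": -5.1, "spin": 0.136}, {"x": 2.6, "y": 18.3, "z": -5.1, "spin": 0.136}, {"x": 5.1, "y": 17.8, "z": -5.1, "spin": 0.136}]
```

{"name": "play_rows", "arguments": {
  "commands": [
    {"x":-16.4,"y":8.7,"z":-5,"spin":0.136},
    {"x":-15,"y":11,"z":-5,"spin":0.136},
    {"x":-13.4,"y":13,"z":-5,"spin":0.136},
    {"x":-11.6,"y":14.5,"z":-5,"spin":0.136},
    {"x":-9.5,"y":16,"z":-5,"spin":0.136},
    {"x":-7,"y":17,"z":-5,"spin":0.136},
    {"x":-5,"y":18,"z":-5,"spin":0.136},
    {"x":-2.4,"y":18.4,"z":-5,"spin":0.136}
  ],
  "grip": 1
}}

```text
time: 8.6
position: [0.4447, -0.2463, 0.1935]
tool_rot: [0.84, -0.543, 0.007, -0.018]
ft_force: [1.4, -0.4, 0.0]
grip_width: 0.0866
```

{"name": "play_rows", "arguments": {
  "commands": [
    {"x":0,"y":18.5,"z":-3,"spin":0.136},
    {"x":2.6,"y":18,"z":-3,"spin":0.136},
    {"x":5,"y":18,"z":-3,"spin":0.136}
  ]
}}

```text
time: 8.9
position: [0.3895, -0.2681, 0.1989]
tool_rot: [-0.706, 0.708, 0.0, 0.019]
ft_force: [-0.2, 0.1, -0.5]
grip_width: 0.0871
```

```bash
python3 - <<'E'
from h import *
cams.camera("top");cams.camera("top");st();c=shot("wrist","w8");st()
for n,z in dict(cutters=.008).items():
    for d in nets.outline_of(c,n): print(n,d["conf"],d["pixel"],rect(c,d["region"],z))
E
```

```text
t 9.0 p [ 388.7 -268.2  198.9] ay 179.98 w 0.087 F [0.5 0.2 0.3] tilt [0.0252 0.027 ]
t 9.05 p [ 389.9 -268.3  199. ] ay -179.85 w 0.0871 F [ 0.8 -0.2  0.1] tilt [0.0266 0.0265]
cutters 0.84 [323.4, 144.9] (array([ 401., -291.]), array([ 51.6, 128.4]), 88.3)
```

View pics/w8.png

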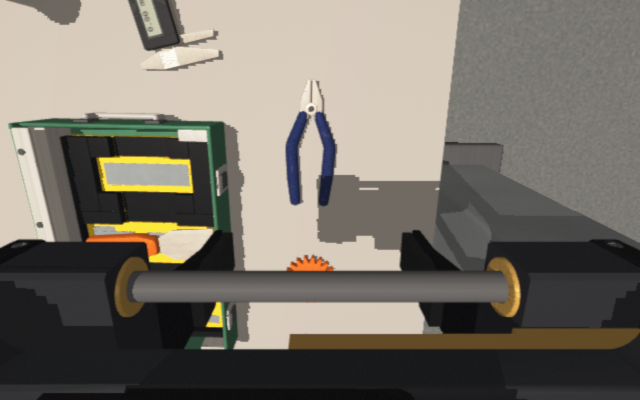

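```bash
python3 - <<'E'
from h import *
c=shot("wrist");st()
P=px2w(c,[[313,81],[294.5,204],[325.5,206],[311,268],[287,155],[335,155]],.008)*1000;print(P.round(1))
j=P[0,:2];h=(P[1,:2]+P[2,:2])/2;d=h-j;print((j+h)/2,np.hypot(*d),np.degrees(np.arctan2(d[1],d[0])))
t=shot("top");print(px2w(t,[[399.5,231]],.019)*1000)
d=nets.outline_of(t,"cutters")
for e in d:
    m=e["region"].astype(np.uint8);print(e["conf"],rect(t,m,.008))
plan(402,-284,100,0)
E
```

```text
t 9.15 p [ 391.1 -268.3  199.2] ay -179.75 w 0.0866 F [-0.2 -0.6 -1.1] tilt [0.0275 0.0258]
[[ 400.1 -355.3    8. ]
 [ 420.5 -227.4    8. ]
 [ 386.5 -225.5    8. ]
 [ 402.6 -148.6    8. ]
 [ 427.5 -281.6    8. ]
 [ 377.2 -282.1    8. ]]
[ 401.81850892 -290.83047126] 128.8905763438126 88.50952531189935
[[ 400.60250425 -130.61535886   19.        ]]
n 3 q6end 2.53
[{"x": 6.1, "y": -2.6, "z": 33.0, "spin": 0.002}, {"x": 6.1, "y": -2.6, "z": 33.0, "spin": 0.002}, {"x": 6.1, "y": -2.6, "z": 33.0, "spin": 0.002}]
```

{"name": "play_rows", "arguments": {
  "commands": [
    {"x":6,"y":-3,"z":35,"spin":0.015},
    {"x":6,"y":-3,"z":40,"spin":0.015},
    {"x":6,"y":-3,"z":40,"spin":0},
    {"x":0,"y":0,"z":30,"spin":0}
  ]
}}

```text
time: 9.65
position: [0.4125, -0.2873, 0.0546]
tool_rot: [-0.701, 0.713, -0.01, 0.018]
ft_force: [0.6, -0.9, -0.8]
grip_width: 0.0871
```

```bash
python3 - <<'E'
from h import *
st();cams.camera("top");cams.camera("top");st();plan(402,-285,15,-1.5,step=20)
E
```

```text
t 9.65 p [ 412.5 -287.3   54.6] ay 179.0 w 0.0871 F [ 0.6 -0.9 -0.8] tilt [0.04   0.0116]
t 9.75 p [ 410.2 -284.5   52.9] ay 178.98 w 0.0871 F [-1.   0.2  0.8] tilt [0.0339 0.0188]
n 22 q6end -3.73
[{"x": 0.1, "y": 0.4, "z": 1.7, "spin": 0.143}, {"x": 0.1, "y": 0.4, "z": 1.7, "spin": 0.143}, {"x": 0.2, "y": 0.4, "z": 1.7, "spin": 0.143}, {"x": 0.2, "y": 0.4, "z": 1.7, "spin": 0.143}, {"x": 0.3, "y": 0.3, "z": 1.7, "spin": 0.143}, {"x": 0.3, "y": 0.3, "z": 1.7, "spin": 0.143}, {"x": 0.4, "y": 0.2, "z": 1.7, "spin": 0.143}, {"x": 0.4, "y": 0.2, "z": 1.7, "spin": 0.143}]
[{"x": 0.4, "y": 0.1, "z": 1.7, "spin": 0.143}, {"x": 0.4, "y": 0.1, "z": 1.7, "spin": 0.143}, {"x": 0.4, "y": -0.0, "z": 1.7, "spin": 0.143}, {"x": 0.4, "y": -0.1, "z": 1.7, "spin": 0.143}, {"x": 0.4, "y": -0.1, "z": 1.7, "spin": 0.143}, {"x": 0.4, "y": -0.2, "z": 1.7, "spin": 0.143}, {"x": 0.4, "y": -0.2, "z": 1.7, "spin": 0.143}, {"x": 0.3, "y": -0.3, "z": 1.7, "spin": 0.143}]
[{"x": 0.3, "y": -0.3, "z": 1.7, "spin": 0.143}, {"x": 0.2, "y": -0.4, "z": 1.7, "spin": 0.143}, {"x": 0.2, "y": -0.4, "z": 1.7, "spin": 0.143}, {"x": 0.1, "y": -0.4, "z": 1.7, "spin": 0.143}, {"x": 0.1, "y": -0.4, "z": 1.7, "spin": 0.143}, {"x": -0.0, "y": -0.4, "z": 1.7, "spin": 0.143}]
```

```bash
sed -i 's/^    q6=np.arctan2(y,x)-(a+d)/    q6=q[5]-d+np.arctan2(y,x)-np.arctan2(p[1],p[0])/' h.py; python3 - <<'E'
from h import *
plan(402,-285,15,-1.5,step=20)
E
```

```text
n 2 q6end 2.25
[{"x": 0.7, "y": 4.7, "z": 18.8, "spin": 0.004}, {"x": 0.7, "y": 4.7, "z": 18.8, "spin": 0.004}]
```

{"name": "play_rows", "arguments": {
  "commands": [
    {"x":0.7,"y":5,"z":18,"spin":0.004},
    {"x":0.7,"y":5,"z":18,"spin":0.004}
  ]
}}

```text
time: 9.95
position: [0.4043, -0.2863, 0.0182]
tool_rot: [-0.699, 0.715, -0.008, 0.019]
ft_force: [0.6, -1.0, 0.6]
grip_width: 0.0871
```

```bash
python3 - <<'E'
from h import *
st();cams.camera("top");st();c=shot("wrist","w9");plan(402,-285,4,-1.5,step=20)
E
```

```text
t 9.95 p [ 404.3 -286.3   18.2] ay 178.75 w 0.0871 F [ 0.6 -1.   0.6] tilt [0.0379 0.0145]
t 10.0 p [ 403.  -285.4   16.3] ay 178.71 w 0.0871 F [-0.   0.3 -0.6] tilt [0.0352 0.0174]
n 1 q6end 2.23
[{"x": -0.2, "y": 1.6, "z": 13.3, "spin": 0.003}]
```

View pics/w9.png

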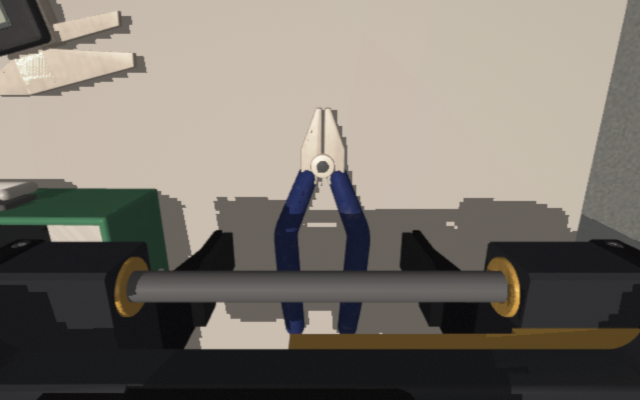

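{"name": "play_rows", "arguments": {
  "commands": [
    {"x":0,"y":1.5,"z":13,"spin":0.003}
  ],
  "grip": 0,
  "newtons": 30
}}

```text
time: 10.15
position: [0.4037, -0.2864, 0.0064]
tool_rot: [-0.698, 0.716, -0.008, 0.019]
ft_force: [-0.0, -0.1, 0.6]
grip_width: 0.0839
```

```bash
python3 - <<'E'
from h import *
st()
for i in range(9): cams.camera("top")
st();c=shot("wrist","w10")
E
```

```text
t 10.15 p [ 403.7 -286.4    6.4] ay 178.58 w 0.0839 F [-0.  -0.1  0.6] tilt [0.0384 0.014 ]
t 10.6 p [ 402.4 -285.4    5.1] ay 178.54 w 0.051 F [-1.1  0.2  3.4] tilt [0.036  0.0165]
```

View pics/w10.png

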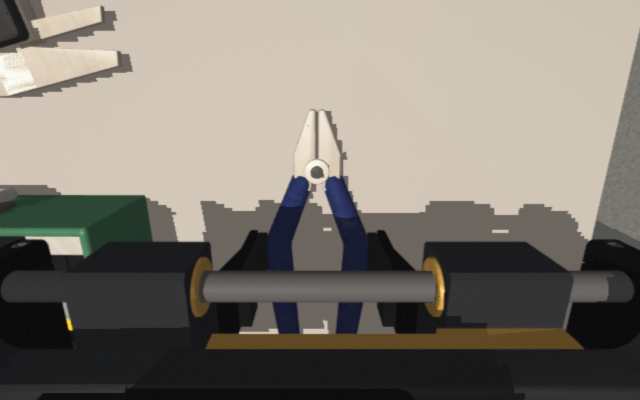

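{"name": "play_rows", "arguments": {
  "commands": [
    {"x":0,"y":0,"z":-20,"spin":0},
    {"x":0,"y":0,"z":-40,"spin":0},
    {"x":0,"y":0,"z":-45,"spin":0}
  ]
}}

```text
time: 10.95
position: [0.3957, -0.2842, 0.1077]
tool_rot: [-0.698, 0.716, 0.001, 0.019]
ft_force: [1.4, -0.5, -0.7]
grip_width: 0.0506
```

```bash
python3 - <<'E'
from h import *
st();cams.camera("top");st();plan(570,-101,170,-91.2)
E
```

```text
t 10.95 p [ 395.7 -284.2  107.7] ay 178.5 w 0.0506 F [ 1.4 -0.5 -0.7] tilt [0.0266 0.0276]
t 11.0 p [ 398.5 -287.3  114.2] ay 178.54 w 0.0506 F [0.4 0.2 2.3] tilt [0.0348 0.0178]
n 11 q6end 4.26
[{"x": -17.4, "y": -15.3, "z": -4.2, "spin": -0.143}, {"x": -15.0, "y": -17.6, "z": -4.2, "spin": -0.143}, {"x": -12.4, "y": -19.6, "z": -4.2, "spin": -0.143}, {"x": -9.4, "y": -21.2, "z": -4.2, "spin": -0.143}, {"x": -6.3, "y": -22.3, "z": -4.2, "spin": -0.143}, {"x": -3.1, "y": -23.0, "z": -4.2, "spin": -0.143}, {"x": 0.2, "y": -23.2, "z": -4.2, "spin": -0.143}, {"x": 3.5, "y": -22.9, "z": -4.2, "spin": -0.143}]
[{"x": 6.8, "y": -22.2, "z": -4.2, "spin": -0.143}, {"x": 9.9, "y": -21.0, "z": -4.2, "spin": -0.143}, {"x": 12.8, "y": -19.4, "z": -4.2, "spin": -0.143}]
```

{"name": "play_rows", "arguments": {
  "commands": [
    {"x":-17.4,"y":-15.3,"z":-4.2,"spin":-0.143},
    {"x":-15,"y":-17.6,"z":-4.2,"spin":-0.143},
    {"x":-12.4,"y":-19.6,"z":-4.2,"spin":-0.143},
    {"x":-9.4,"y":-21.2,"z":-4.2,"spin":-0.143},
    {"x":-6.3,"y":-22.3,"z":-4.2,"spin":-0.143},
    {"x":-3,"y":-23,"z":-4.2,"spin":-0.143},
    {"x":0,"y":-23.2,"z":-4.2,"spin":-0.143},
    {"x":3.5,"y":-23,"z":-4.2,"spin":-0.143}
  ]
}}

```text
time: 11.8
position: [0.5235, -0.1475, 0.1586]
tool_rot: [0.979, -0.205, 0.018, -0.01]
ft_force: [-0.5, -0.5, -1.4]
grip_width: 0.0504
```

{"name": "play_rows", "arguments": {
  "commands": [
    {"x":6.8,"y":-22,"z":-4.2,"spin":-0.143},
    {"x":10,"y":-21,"z":-4.2,"spin":-0.143},
    {"x":12.8,"y":-19.4,"z":-4.2,"spin":-0.143}
  ]
}}

```text
time: 12.1
position: [0.5684, -0.0916, 0.1731]
tool_rot: [1.0, 0.018, 0.018, -0.006]
ft_force: [-0.5, 0.0, -1.5]
grip_width: 0.0508
```

```bash
python3 - <<'E'
from h import *
for i in range(2): cams.camera("top")
st();c=shot("wrist","w11");st();plan(574.4,-101,75,-91.2,step=35)
for n,z in dict(cutters=.16,cutter_nest=.022).items():
    for d in nets.outline_of(c,n): print(n,d["conf"],d["pixel"],rect(c,d["region"],z))
E
```

```text
t 12.2 p [570.  -90.5 173.8] ay -88.08 w 0.0505 F [ 0.4  0.7 -1.8] tilt [0.0398 0.013 ]
t 12.25 p [568.7 -91.5 173.3] ay -88.26 w 0.0504 F [-0.7 -1.1 -2.4] tilt [0.0376 0.0126]
n 3 q6end 1.19
[{"x": 0.6, "y": 3.6, "z": 32.8, "spin": 0.017}, {"x": 0.6, "y": 3.6, "z": 32.8, "spin": 0.017}, {"x": 0.7, "y": 3.6, "z": 32.8, "spin": 0.017}]
cutters 0.9 [333.4, 214.3] (array([596.6, -90.1]), array([56.5, 89.5]), 2.2)
cutter_nest 0.87 [341.0, 156.8] (array([ 592.7, -100.8]), array([ 81.4, 128.7]), -1.4)
```

View pics/w11.png

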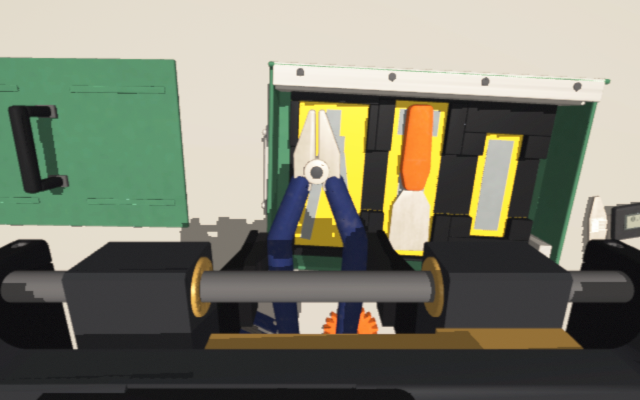

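{"name": "play_rows", "arguments": {
  "commands": [
    {"x":0.6,"y":3.6,"z":32,"spin":0.017},
    {"x":0.6,"y":3.6,"z":32,"spin":0.017},
    {"x":0,"y":3,"z":28,"spin":0.017}
  ]
}}

```text
time: 12.65
position: [0.5739, -0.1055, 0.0825]
tool_rot: [1.0, -0.016, 0.022, -0.005]
ft_force: [-0.0, 0.8, -1.0]
grip_width: 0.0507
```

```bash
python3 - <<'E'
from h import *
for i in range(2): cams.camera("top")
st();plan(574.4,-101,40,-91.2,step=20)
E
```

```text
t 12.75 p [ 570.7 -104.5   79.7] ay -91.77 w 0.051 F [-0.4 -0.  -1.3] tilt [0.036  0.0119]
n 3 q6end 1.19
[{"x": 0.7, "y": -1.0, "z": 13.3, "spin": -0.003}, {"x": 0.7, "y": -1.0, "z": 13.3, "spin": -0.003}, {"x": 0.7, "y": -1.0, "z": 13.3, "spin": -0.003}]
```

{"name": "play_rows", "arguments": {
  "commands": [
    {"x":0.7,"y":-1,"z":13,"spin":-0.003},
    {"x":0.7,"y":-1,"z":13,"spin":-0.003},
    {"x":0.7,"y":-1,"z":13,"spin":-0.003}
  ]
}}

```text
time: 13.05
position: [0.5761, -0.1032, 0.042]
tool_rot: [1.0, -0.012, 0.021, -0.005]
ft_force: [-0.0, -0.6, -0.7]
grip_width: 0.051
```

```bash
python3 - <<'E'
from h import *
for i in range(2): cams.camera("top")
st();plan(574.4,-101,23,-91.2,step=12);c=shot("wrist","w12")
E
```

```text
t 13.15 p [ 574.5 -102.4   40.5] ay -91.37 w 0.0504 F [ 0.1  0.8 -2. ] tilt [0.0372 0.0114]
n 2 q6end 1.18
[{"x": -0.4, "y": -0.6, "z": 8.8, "spin": -0.001}, {"x": -0.4, "y": -0.6, "z": 8.8, "spin": -0.001}]
```

View pics/w12.png

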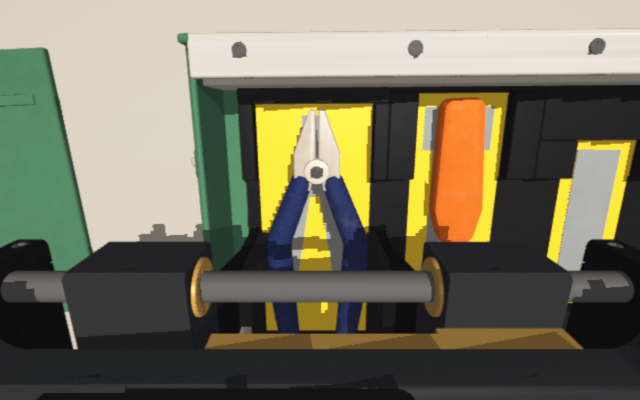

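Aligned over the cutout; lower.

{"name": "play_rows", "arguments": {
  "commands": [
    {"x":-0.4,"y":-0.6,"z":9,"spin":0},
    {"x":-0.4,"y":-0.6,"z":9,"spin":0},
    {"x":-0.3,"y":0,"z":5,"spin":0}
  ]
}}

```text
time: 13.5
position: [0.5767, -0.1012, 0.0187]
tool_rot: [1.0, -0.012, 0.021, -0.005]
ft_force: [0.8, 0.9, 1.0]
grip_width: 0.051
```

```bash
python3 - <<'E'
from h import *
st();cams.camera("top");st();plan(574.4,-101,17,-91.2,step=12);c=shot("wrist","w13");st()
E
```

```text
t 13.5 p [ 576.7 -101.2   18.7] ay -91.33 w 0.051 F [0.8 0.9 1. ] tilt [0.0429 0.0092]
t 13.55 p [ 576.7 -101.3   18.3] ay -91.34 w 0.0506 F [ 0.2  0.  -0.2] tilt [0.0429 0.0093]
n 1 q6end 1.18
[{"x": -2.4, "y": -0.2, "z": 1.2, "spin": -0.002}]
t 13.6 p [ 576.6 -101.2   18.8] ay -91.35 w 0.0507 F [ 0.1  0.3 -1.8] tilt [0.0425 0.0094]
```

View pics/w13.png

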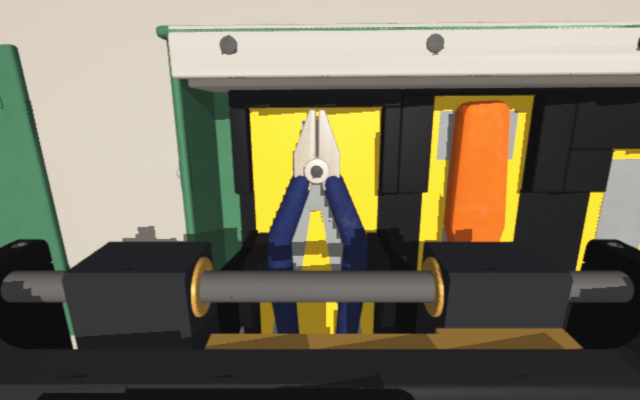

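{"name": "play_rows", "arguments": {
  "commands": [
    {"x":-3,"y":0,"z":2,"spin":0},
    {"x":-1,"y":0,"z":1,"spin":0}
  ]
}}

```text
time: 13.8
position: [0.5762, -0.1016, 0.0175]
tool_rot: [1.0, -0.013, 0.025, -0.004]
ft_force: [-0.1, 1.7, 6.7]
grip_width: 0.0506
```

```bash
python3 - <<'E'
from h import *
st();cams.camera("top");st()
E
```

```text
t 13.8 p [ 576.2 -101.6   17.5] ay -91.44 w 0.0506 F [-0.1  1.7  6.7] tilt [0.0504 0.008 ]
t 13.85 p [ 576.1 -101.6   17.6] ay -91.44 w 0.0506 F [1.4 1.2 6.3] tilt [0.0504 0.008 ]
```

{"name": "play_rows", "arguments": {
  "commands": [
    {"x":0,"y":0,"z":0.5,"spin":0}
  ],
  "grip": 0.72
}}

```text
time: 13.95
position: [0.5763, -0.1016, 0.0177]
tool_rot: [1.0, -0.013, 0.026, -0.004]
ft_force: [0.4, 0.2, 0.2]
grip_width: 0.0537
```

```bash
python3 - <<'E'
from h import *
st();cams.camera("top");cams.camera("top");cams.camera("top");st()
E
```

```text
t 13.95 p [ 576.3 -101.6   17.7] ay -91.43 w 0.0537 F [0.4 0.2 0.2] tilt [0.0512 0.0077]
t 14.1 p [ 575.9 -101.7   17.2] ay -91.43 w 0.06 F [ 0.6 -0.4  0.2] tilt [0.0501 0.0078]
```

{"name": "play_rows", "arguments": {
  "commands": [
    {"x":0,"y":0,"z":-15,"spin":0},
    {"x":0,"y":0,"z":-35,"spin":0},
    {"x":0,"y":0,"z":-48,"spin":0},
    {"x":0,"y":0,"z":-48,"spin":0}
  ]
}}

```text
time: 14.5
position: [0.5629, -0.1015, 0.1618]
tool_rot: [1.0, -0.013, 0.016, -0.007]
ft_force: [1.1, -0.7, -0.4]
grip_width: 0.0626
```

```bash
python3 - <<'E'
from h import *
cams.camera("top");cams.camera("top");st();c=shot("wrist","w14");st();plan(425,-5,210,-24.5)
t=shot("top","t2");cv2.imwrite("pics/t2c.png",cv2.resize(t["img"][125:210,350:480,::-1],None,fx=5,fy=5,interpolation=cv2.INTER_CUBIC))
E
```

```text
t 14.6 p [ 568.1 -103.4  167.7] ay -91.43 w 0.0626 F [ 0.6 -0.2 -0. ] tilt [0.0479 0.0079]
t 14.65 p [ 566.3 -102.7  164.8] ay -91.43 w 0.0627 F [ 0.2  0.4 -0.8] tilt [0.0429 0.0099]
n 9 q6end 0.19
[{"x": -15.7, "y": -10.5, "z": -5.6, "spin": -0.13}, {"x": -14.2, "y": -12.5, "z": -5.6, "spin": -0.13}, {"x": -12.5, "y": -14.2, "z": -5.6, "spin": -0.13}, {"x": -10.6, "y": -15.7, "z": -5.6, "spin": -0.13}, {"x": -8.5, "y": -16.9, "z": -5.6, "spin": -0.13}, {"x": -6.2, "y": -17.9, "z": -5.6, "spin": -0.13}, {"x": -3.8, "y": -18.5, "z": -5.6, "spin": -0.13}, {"x": -1.4, "y": -18.9, "z": -5.6, "spin": -0.13}]
[{"x": 1.1, "y": -18.9, "z": -5.6, "spin": -0.13}]
```

View pics/w14.png

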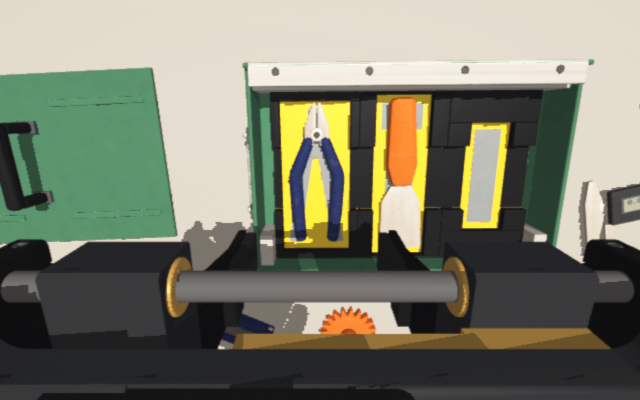

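View pics/t2c.png

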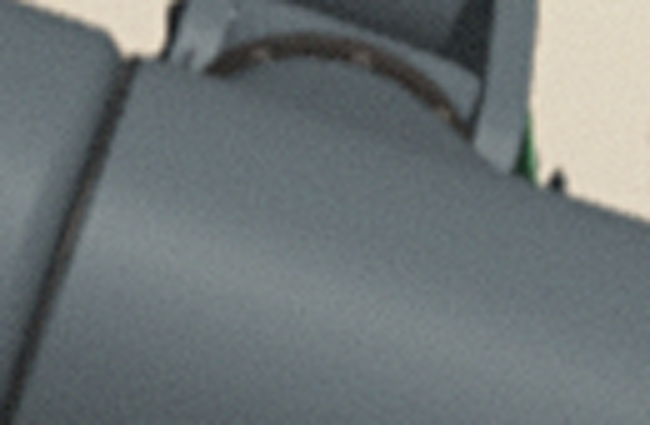

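{"name": "play_rows", "arguments": {
  "commands": [
    {"x":-15.7,"y":-10.5,"z":-5.6,"spin":-0.13},
    {"x":-14,"y":-12.5,"z":-5.6,"spin":-0.13},
    {"x":-12.5,"y":-14,"z":-5.6,"spin":-0.13},
    {"x":-10.6,"y":-15.7,"z":-5.6,"spin":-0.13},
    {"x":-8.5,"y":-17,"z":-5.6,"spin":-0.13},
    {"x":-6.2,"y":-18,"z":-5.6,"spin":-0.13},
    {"x":-3.8,"y":-18.5,"z":-5.6,"spin":-0.13},
    {"x":-1.4,"y":-19,"z":-5.6,"spin":-0.13}
  ],
  "grip": 0.8
}}

```text
time: 15.5
position: [0.4247, -0.0131, 0.1952]
tool_rot: [0.864, 0.503, 0.01, -0.006]
ft_force: [-0.7, -0.4, 0.3]
grip_width: 0.0699
```

```bash
python3 - <<'E'
from h import *
cams.camera("top");cams.camera("top");st();c=shot("wrist","w15");st()
for n,z in dict(hex_keys=.018).items():
    for d in nets.outline_of(c,n): print(n,d["conf"],d["pixel"],rect(c,d["region"],z))
E
```

```text
t 15.6 p [422.8 -12.1 195.3] ay -29.84 w 0.0698 F [ 0.3 -0.3  0.1] tilt [0.009  0.0212]
t 15.65 p [425.2 -13.2 195.5] ay -30.01 w 0.0698 F [ 1.  -0.1  0.1] tilt [0.0127 0.0198]
hex_keys 0.72 [306.2, 169.4] (array([417.6,  -5.3]), array([25.5, 91.4]), 63.9)
```

View pics/w15.png

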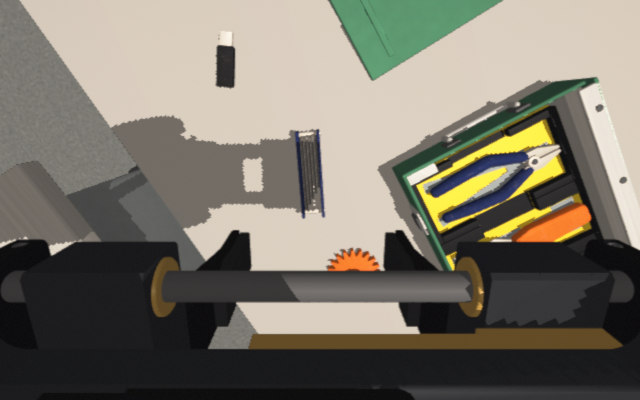

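```bash
python3 - <<'E'
from h import *
st();plan(418.5,-5,70,-25.5,step=42)
E
```

```text
t 15.7 p [426.8 -13.9 195.8] ay -30.04 w 0.0697 F [ 0.9  0.7 -0.4] tilt [0.0148 0.0191]
n 4 q6end 0.13
[{"x": 0.1, "y": -3.0, "z": 31.5, "spin": -0.02}, {"x": 0.2, "y": -3.0, "z": 31.5, "spin": -0.02}, {"x": 0.3, "y": -3.0, "z": 31.5, "spin": -0.02}, {"x": 0.3, "y": -3.0, "z": 31.5, "spin": -0.02}]
```

{"name": "play_rows", "arguments": {
  "commands": [
    {"x":0,"y":-3,"z":32,"spin":-0.02},
    {"x":0,"y":-3,"z":32,"spin":-0.02},
    {"x":0,"y":-3,"z":32,"spin":-0.02},
    {"x":0,"y":-3,"z":28,"spin":-0.02}
  ]
}}

```text
time: 16.1
position: [0.4296, -0.0108, 0.0699]
tool_rot: [0.848, 0.53, 0.018, 0.004]
ft_force: [0.5, -0.8, 0.1]
grip_width: 0.0695
```

```bash
python3 - <<'E'
from h import *
cams.camera("top");cams.camera("top");st();c=shot("wrist","w16");st();plan(418.5,-5,28,-25.5,step=20)
for n,z in dict(hex_keys=.018).items():
    for d in nets.outline_of(c,n): print(n,d["conf"],d["pixel"],rect(c,d["region"],z))
E
```

```text
t 16.2 p [427.  -10.   68.4] ay -25.95 w 0.0699 F [0.1 0.5 0.1] tilt [0.0253 0.0152]
t 16.25 p [427.9 -10.2  70. ] ay -25.94 w 0.0697 F [0.3 0.2 1.6] tilt [0.0281 0.0144]
n 3 q6end 0.11
[{"x": -0.2, "y": -3.9, "z": 13.9, "spin": -0.003}, {"x": -0.2, "y": -3.9, "z": 13.9, "spin": -0.003}, {"x": -0.1, "y": -3.9, "z": 13.9, "spin": -0.003}]
hex_keys 0.86 [297.9, 205.2] (array([419.8,  -2.2]), array([25.1, 83.7]), 64.1)
hex_keys 0.63 [357.8, 329.7] (array([416.4, -97.5]), array([10.9, 36. ]), -26.7)
```

View pics/w16.png

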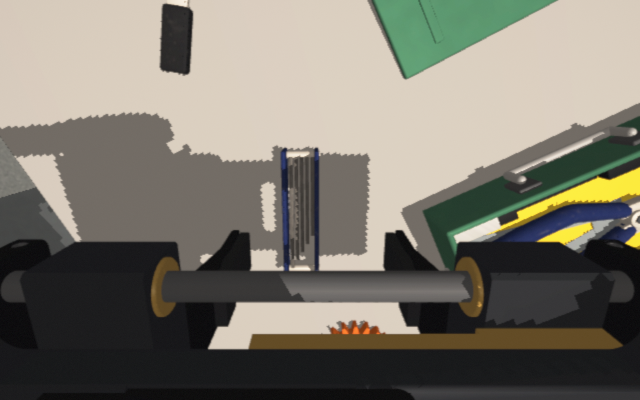

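{"name": "play_rows", "arguments": {
  "commands": [
    {"x":-0.2,"y":-4,"z":14,"spin":0},
    {"x":-0.2,"y":-4,"z":14,"spin":0},
    {"x":-0.2,"y":-4,"z":14,"spin":0}
  ]
}}

```text
time: 16.6
position: [0.4268, -0.0079, 0.033]
tool_rot: [0.848, 0.529, 0.022, 0.009]
ft_force: [0.2, -1.0, -0.4]
grip_width: 0.0695
```

```bash
python3 - <<'E'
from h import *
cams.camera("top");cams.camera("top");st();c=shot("wrist","w17");st();plan(418.5,-5,7,-25.9,step=22)
E
```

```text
t 16.7 p [425.1  -7.3  32.1] ay -26.15 w 0.0697 F [ 0.1 -0.3  1.1] tilt [0.0432 0.0097]
t 16.75 p [425.4  -7.4  32.6] ay -26.13 w 0.0694 F [ 0.2 -0.5 -0.5] tilt [0.044  0.0095]
n 2 q6end 0.1
[{"x": -0.8, "y": -4.1, "z": 12.6, "spin": -0.002}, {"x": -0.8, "y": -4.1, "z": 12.6, "spin": -0.002}]
```

View pics/w17.png

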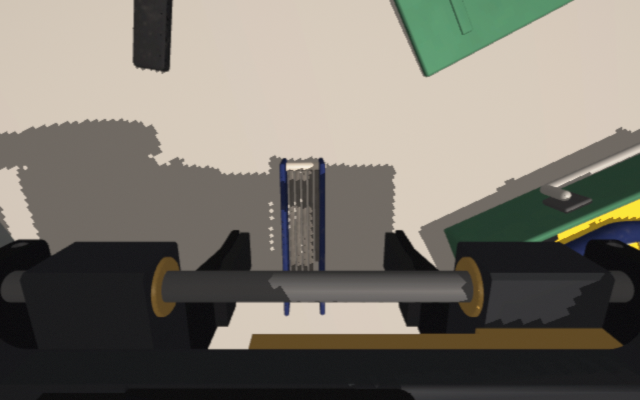

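```bash
python3 - <<'E'
from h import *
c=shot("wrist");st()
P=px2w(c,[[302,159],[305,314]],.02)*1000;print(P,P.mean(0),np.hypot(*(P[1]-P[0])[:2]))
E
```

```text
t 16.8 p [425.7  -7.5  32.8] ay -26.12 w 0.0692 F [-0.3  0.1  0.1] tilt [0.0447 0.0092]
[[439.13758385  36.12685942  20.        ]
 [399.25694737 -46.73651386  20.        ]] [419.19726561  -5.30482722  20.        ] 91.96088188689612
```

Centre confirmed at (419.2, -5.3).

{"name": "play_rows", "arguments": {
  "commands": [
    {"x":-0.8,"y":-4,"z":12.5,"spin":-0.002},
    {"x":-0.8,"y":-4,"z":12.5,"spin":-0.002}
  ]
}}

```text
time: 17.0
position: [0.4235, -0.0066, 0.0106]
tool_rot: [0.847, 0.53, 0.025, 0.012]
ft_force: [-0.2, 0.2, -0.3]
grip_width: 0.0693
```

```bash
python3 - <<'E'
from h import *
cams.camera("top");st()
E
```

```text
t 17.05 p [422.2  -6.3   9.3] ay -25.94 w 0.0694 F [ 0.2 -0.7 -1. ] tilt [0.0525 0.0069]
```

{"name": "play_rows", "arguments": {
  "commands": [
    {"x":0,"y":0,"z":3,"spin":0}
  ],
  "grip": 0,
  "newtons": 30
}}

```text
time: 17.15
position: [0.4231, -0.0065, 0.0071]
tool_rot: [0.847, 0.53, 0.025, 0.012]
ft_force: [-0.6, -0.2, 0.4]
grip_width: 0.0666
```

```bash
python3 - <<'E'
from h import *
st()
for i in range(10):cams.camera("top")
st()
shot("wrist","w18")
E
```

```text
t 17.15 p [423.1  -6.5   7.1] ay -25.96 w 0.0666 F [-0.6 -0.2  0.4] tilt [0.054  0.0065]
t 17.65 p [422.3  -6.2   6.5] ay -25.93 w 0.0296 F [-0.5  1.   0.1] tilt [0.0524 0.007 ]
```

View pics/w18.png

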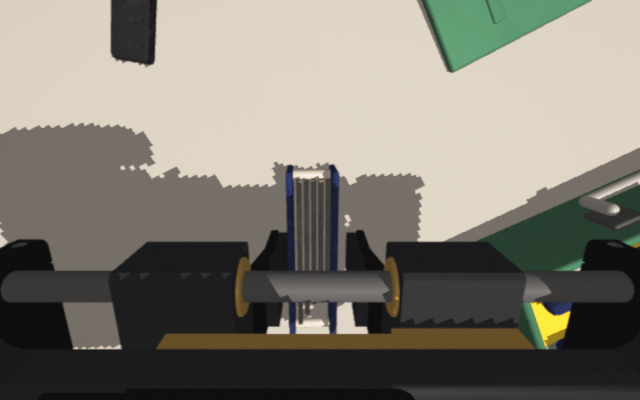

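```bash
python3 - <<'E'
from h import *
for i in range(5):cams.camera("top")
st()
E
```

```text
t 17.95 p [422.1  -6.1   6.4] ay -25.94 w 0.0239 F [-0.1  0.   4.2] tilt [0.052  0.0071]
```

{"name": "play_rows", "arguments": {
  "commands": [
    {"x":0,"y":0,"z":-20,"spin":0},
    {"x":0,"y":0,"z":-40,"spin":0},
    {"x":0,"y":0,"z":-45,"spin":0}
  ]
}}

```text
time: 18.25
position: [0.4143, -0.0066, 0.1089]
tool_rot: [0.848, 0.53, 0.02, 0.006]
ft_force: [1.2, -2.1, -1.0]
grip_width: 0.024
```

```bash
python3 - <<'E'
from h import *
st();cams.camera("top");st();plan(570,-260,160,-91.2,step=40)
E
```

```text
t 18.25 p [414.3  -6.6 108.9] ay -25.98 w 0.024 F [ 1.2 -2.1 -1. ] tilt [0.0398 0.0104]
t 18.3 p [417.3  -7.2 114.8] ay -25.94 w 0.0239 F [0.  0.4 2.6] tilt [0.0515 0.0069]
n 8 q6end 0.84
[{"x": -19.9, "y": 31.2, "z": -4.9, "spin": 0.142}, {"x": -15.3, "y": 33.7, "z": -4.9, "spin": 0.142}, {"x": -10.4, "y": 35.5, "z": -4.9, "spin": 0.142}, {"x": -5.2, "y": 36.7, "z": -4.9, "spin": 0.142}, {"x": 0.0, "y": 37.0, "z": -4.9, "spin": 0.142}, {"x": 5.3, "y": 36.6, "z": -4.9, "spin": 0.142}, {"x": 10.4, "y": 35.5, "z": -4.9, "spin": 0.142}, {"x": 15.4, "y": 33.7, "z": -4.9, "spin": 0.142}]
```

{"name": "play_rows", "arguments": {
  "commands": [
    {"x":-20,"y":31,"z":-5,"spin":0.142},
    {"x":-15.3,"y":33.7,"z":-5,"spin":0.142},
    {"x":-10.4,"y":35.5,"z":-5,"spin":0.142},
    {"x":-5.2,"y":36.7,"z":-5,"spin":0.142},
    {"x":0,"y":37,"z":-5,"spin":0.142},
    {"x":5.3,"y":36.6,"z":-5,"spin":0.142},
    {"x":10.4,"y":35.5,"z":-5,"spin":0.142},
    {"x":15.4,"y":33.7,"z":-5,"spin":0.142}
  ]
}}

```text
time: 19.1
position: [0.5659, -0.2659, 0.1625]
tool_rot: [0.999, -0.028, 0.025, -0.005]
ft_force: [0.2, -0.1, -1.3]
grip_width: 0.0238
```

```bash
python3 - <<'E'
from h import *
cams.camera("top");cams.camera("top");st();c=shot("wrist","w19");st();plan(576,-260.3,75,-91.2,step=35)
for n,z in dict(hex_nest=.022).items():
    for d in nets.outline_of(c,n): print(n,d["conf"],d["pixel"],rect(c,d["region"],z))
E
```

```text
t 19.2 p [ 569.2 -270.8  163.7] ay -93.19 w 0.0239 F [ 0.   0.5 -0.8] tilt [0.0575 0.0024]
t 19.25 p [ 566.8 -267.5  162.7] ay -92.99 w 0.0242 F [-0.6  0.7 -1.1] tilt [0.0529 0.0068]
n 3 q6end 0.95
[{"x": 1.4, "y": -2.3, "z": 29.4, "spin": -0.01}, {"x": 1.4, "y": -2.3, "z": 29.4, "spin": -0.01}, {"x": 1.4, "y": -2.2, "z": 29.4, "spin": -0.01}]
hex_nest 0.74 [298.4, 147.8] (array([ 585.5, -261.1]), array([ 80.1, 137.1]), -0.8)
```

View pics/w19.png

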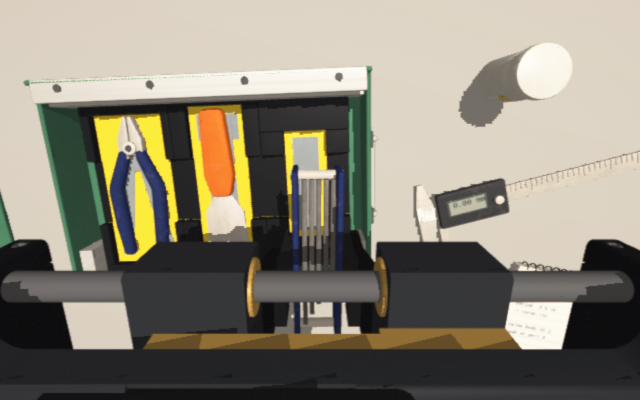

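{"name": "play_rows", "arguments": {
  "commands": [
    {"x":1.4,"y":-2.3,"z":29,"spin":-0.01},
    {"x":1.4,"y":-2.3,"z":29,"spin":-0.01},
    {"x":1,"y":-2,"z":26,"spin":-0.01}
  ]
}}

```text
time: 19.6
position: [0.5735, -0.2559, 0.079]
tool_rot: [1.0, -0.008, 0.027, -0.004]
ft_force: [1.0, 0.2, -1.5]
grip_width: 0.0241
```

```bash
python3 - <<'E'
from h import *
cams.camera("top");cams.camera("top");st();plan(576,-260.3,42,-91.2,step=20)
E
```

```text
t 19.7 p [ 570.6 -253.6   76. ] ay -90.91 w 0.0235 F [ 0.3  0.8 -0.7] tilt [0.0453 0.0132]
n 2 q6end 0.94
[{"x": 2.0, "y": 3.6, "z": 17.0, "spin": 0.003}, {"x": 2.0, "y": 3.6, "z": 17.0, "spin": 0.003}]
```

{"name": "play_rows", "arguments": {
  "commands": [
    {"x":2,"y":3.5,"z":17,"spin":0.003},
    {"x":2,"y":3,"z":15,"spin":0.003}
  ]
}}

```text
time: 19.9
position: [0.5762, -0.2582, 0.0457]
tool_rot: [1.0, -0.01, 0.023, -0.006]
ft_force: [0.1, -0.3, -0.8]
grip_width: 0.024
```

```bash
python3 - <<'E'
from h import *
cams.camera("top");cams.camera("top");st();plan(576,-260.3,22,-91.2,step=12);c=shot("wrist","w20")
E
```

```text
t 20.0 p [ 576.1 -258.6   44.7] ay -91.15 w 0.0234 F [ 0.3 -0.2 -0.6] tilt [0.0457 0.0131]
n 2 q6end 0.94
[{"x": -0.5, "y": 1.0, "z": 11.3, "spin": 0.0}, {"x": -0.5, "y": 1.0, "z": 11.3, "spin": 0.0}]
```

View pics/w20.png

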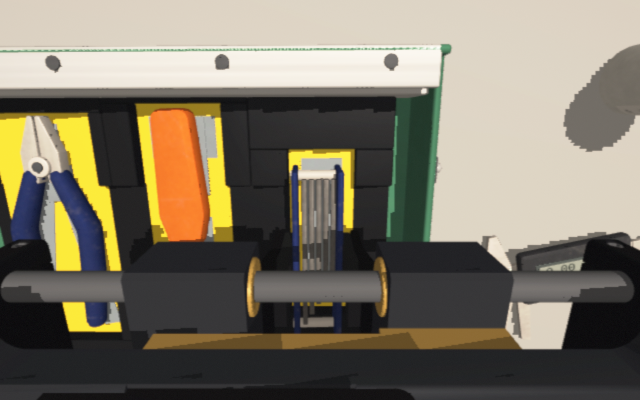

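{"name": "play_rows", "arguments": {
  "commands": [
    {"x":-0.5,"y":0.7,"z":11.5,"spin":0},
    {"x":-0.5,"y":0.7,"z":11.5,"spin":0},
    {"x":-0.8,"y":0,"z":4,"spin":0}
  ]
}}

```text
time: 20.35
position: [0.5778, -0.2612, 0.0201]
tool_rot: [1.0, -0.01, 0.026, -0.005]
ft_force: [-0.8, -0.5, -0.1]
grip_width: 0.024
```

```bash
python3 - <<'E'
from h import *
st();cams.camera("top");st();c=shot("wrist","w21")
E
```

```text
t 20.35 p [ 577.8 -261.2   20.1] ay -91.13 w 0.024 F [-0.8 -0.5 -0.1] tilt [0.0518 0.0088]
t 20.4 p [ 577.6 -261.2   19.8] ay -91.13 w 0.0238 F [ 0.3  0.5 -0. ] tilt [0.0515 0.009 ]
```

View pics/w21.png

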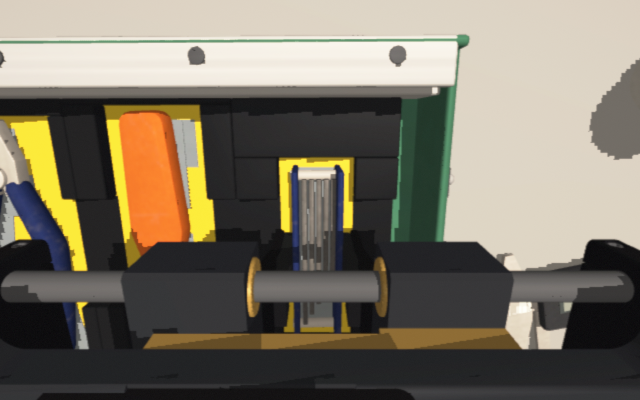

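Well inside the cut-out (rows 157–335, hex 168–330). Release with opening ~45 mm.

{"name": "play_rows", "arguments": {
  "commands": [
    {"x":-1,"y":0,"z":2,"spin":0},
    {"x":0,"y":0,"z":1,"spin":0}
  ],
  "grip": 0.5
}}

```text
time: 20.65
position: [0.5771, -0.2614, 0.0176]
tool_rot: [1.0, -0.01, 0.026, -0.004]
ft_force: [-0.7, -0.2, 0.6]
grip_width: 0.0331
```

```bash
python3 - <<'E'
from h import *
st();cams.camera("top");cams.camera("top");st()
E
```

```text
t 20.65 p [ 577.1 -261.4   17.6] ay -91.14 w 0.0331 F [-0.7 -0.2  0.6] tilt [0.0524 0.0085]
t 20.75 p [ 577.3 -261.5   17.7] ay -91.14 w 0.0391 F [ 0.6 -0.7 -0.9] tilt [0.0528 0.0082]
```

{"name": "play_rows", "arguments": {
  "commands": [
    {"x":0,"y":0,"z":-15,"spin":0},
    {"x":0,"y":0,"z":-35,"spin":0},
    {"x":0,"y":0,"z":-48,"spin":0},
    {"x":0,"y":0,"z":-48,"spin":0}
  ]
}}

```text
time: 21.15
position: [0.5658, -0.2602, 0.1634]
tool_rot: [1.0, -0.01, 0.02, -0.009]
ft_force: [0.8, -1.2, -0.3]
grip_width: 0.0435
```

```bash
python3 - <<'E'
from h import *
cams.camera("top");cams.camera("top");st();c=shot("wrist","w22");st();plan(600,-10,200,-10)
E
```

```text
t 21.25 p [ 570.5 -263.5  170.2] ay -91.13 w 0.0437 F [1.1 0.1 0.7] tilt [0.0547 0.0067]
t 21.3 p [ 568.8 -262.3  166.9] ay -91.14 w 0.0437 F [-0.5 -0.4  0.6] tilt [0.0499 0.0101]
n 10 q6end -0.06
[{"x": 2.8, "y": -25.3, "z": -2.9, "spin": -0.142}, {"x": 6.3, "y": -24.7, "z": -2.9, "spin": -0.142}, {"x": 9.7, "y": -23.5, "z": -2.9, "spin": -0.142}, {"x": 13.0, "y": -21.9, "z": -2.9, "spin": -0.142}, {"x": 15.9, "y": -19.9, "z": -2.9, "spin": -0.142}, {"x": 18.6, "y": -17.4, "z": -2.9, "spin": -0.142}, {"x": 20.8, "y": -14.6, "z": -2.9, "spin": -0.142}, {"x": 22.7, "y": -11.6, "z": -2.9, "spin": -0.142}]
[{"x": 24.1, "y": -8.2, "z": -2.9, "spin": -0.142}, {"x": 25.0, "y": -4.7, "z": -2.9, "spin": -0.142}]
```

View pics/w22.png

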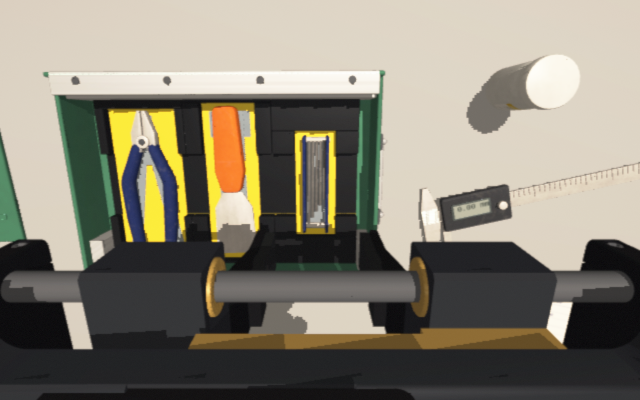

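```bash
python3 - <<'E'
from h import *
c=shot("wrist");st()
for d in nets.outline_of(c,"kit_case"): print(d["conf"],rect(c,d["region"],.05))
im=c["img"][:,:,::-1]
cv2.imwrite("pics/c1.png",cv2.resize(im[55:275,30:400],None,fx=2.1,fy=2.1,interpolation=cv2.INTER_CUBIC))
E
```

```text
t 21.35 p [ 567.2 -261.1  164.2] ay -91.14 w 0.0434 F [-0.8 -0.3 -0.7] tilt [0.0452 0.0135]
0.93 (array([ 595. , -184.1]), array([169.2, 274.4]), -89.1)
```

View pics/c1.png

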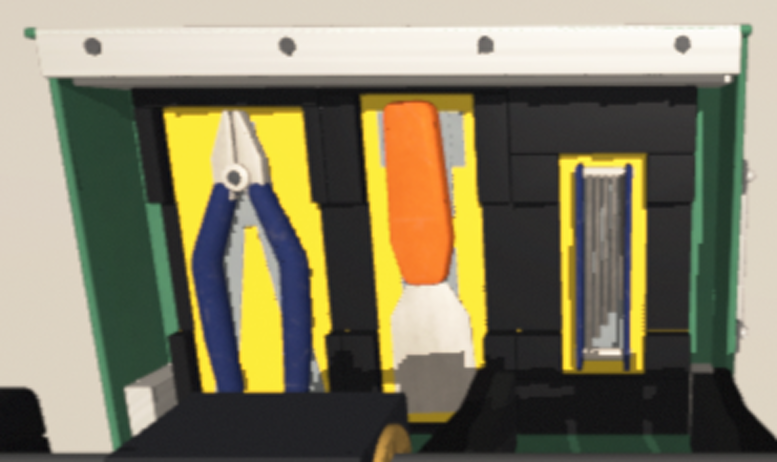

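```bash
python3 - <<'E'
from h import *
c=shot("wrist");st()
f=lambda a:[30+a[0]/2.1,55+a[1]/2.1]
P=px2w(c,[f(a) for a in [(27,30),(750,28),(48,75),(740,73)]],.054)*1000
print(P.round(1)); print((P[0]+P[1])/2,(P[2]+P[3])/2, np.hypot(*(P[0]-P[1])[:2]),np.degrees(np.arctan2(*(P[0]-P[1])[[1,0]])))
E
```

```text
t 21.45 p [ 565.5 -259.9  160.9] ay -91.14 w 0.0435 F [ 0.1 -0.   0.1] tilt [0.0398 0.0174]
[[ 672.2  -50.2   54. ]
 [ 667.  -314.3   54. ]
 [ 656.3  -54.7   54. ]
 [ 651.5 -311.1   54. ]]
[ 669.59074498 -182.27606362   54.        ] [ 653.92138423 -182.93040081   54.        ] 264.17545048162384 88.85585141838096
```

```bash
python3 - <<'E'
from h import *
plan(580,174,190,-89,step=46)
E
```

```text
n 10 q6end 1.62
[{"x": 0.7, "y": -43.5, "z": -2.1, "spin": -0.004}, {"x": 0.8, "y": -43.5, "z": -2.1, "spin": -0.004}, {"x": 1.0, "y": -43.5, "z": -2.1, "spin": -0.004}, {"x": 1.2, "y": -43.4, "z": -2.1, "spin": -0.004}, {"x": 1.3, "y": -43.4, "z": -2.1, "spin": -0.004}, {"x": 1.5, "y": -43.4, "z": -2.1, "spin": -0.004}, {"x": 1.6, "y": -43.4, "z": -2.1, "spin": -0.004}, {"x": 1.8, "y": -43.4, "z": -2.1, "spin": -0.004}]
[{"x": 2.0, "y": -43.4, "z": -2.1, "spin": -0.004}, {"x": 2.1, "y": -43.4, "z": -2.1, "spin": -0.004}]
```

{"name": "play_rows", "arguments": {
  "commands": [
    {"x":1,"y":-40,"z":-4,"spin":-0.004},
    {"x":1,"y":-43.5,"z":-3,"spin":-0.004},
    {"x":1,"y":-43.5,"z":-2,"spin":-0.004},
    {"x":1,"y":-43.5,"z":-2,"spin":-0.004},
    {"x":1,"y":-43.5,"z":-2,"spin":-0.004},
    {"x":1.5,"y":-43.5,"z":-2,"spin":-0.004},
    {"x":1.6,"y":-43.5,"z":-2,"spin":-0.004},
    {"x":1.8,"y":-43.5,"z":-2,"spin":-0.004}
  ]
}}

```text
time: 22.25
position: [0.5699, 0.0912, 0.1724]
tool_rot: [1.0, -0.0, 0.006, -0.012]
ft_force: [0.6, 0.1, -1.0]
grip_width: 0.0434
```

```bash
python3 - <<'E'
from h import *
for i in range(4): cams.camera("top")
st();c=shot("wrist","w23");st();plan(580,174,190,-89,step=46)
for d in nets.outline_of(c,"cover"): print(d["conf"],rect(c,d["region"],.005))
E
```

```text
t 22.45 p [570.2  90.5 172.7] ay -89.84 w 0.0432 F [-0.6 -0.7 -0. ] tilt [0.0126 0.0232]
t 22.5 p [570.6  89.3 172.9] ay -89.95 w 0.0438 F [-0.1  0.1  0.5] tilt [0.0133 0.0231]
n 2 q6end 1.62
[{"x": 4.8, "y": -42.5, "z": -7.5, "spin": -0.008}, {"x": 5.2, "y": -42.5, "z": -7.5, "spin": -0.008}]
0.92 (array([598.3, 171.6]), array([165.1, 252.5]), -88.8)
```

View pics/w23.png

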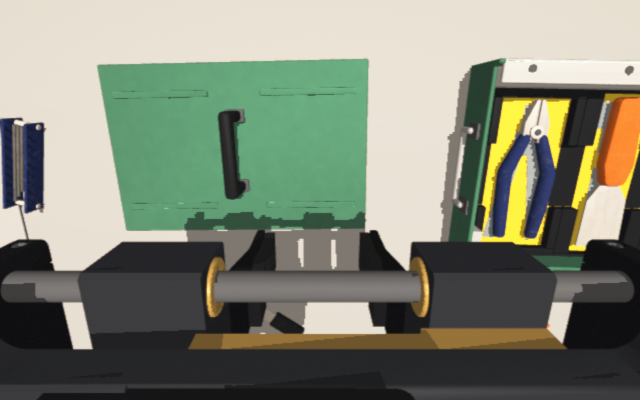

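```bash
python3 - <<'E'
from h import *
plan(591,172,110,-88.8,step=46)
E
```

```text
n 3 q6end 1.61
[{"x": 6.4, "y": -27.3, "z": 21.8, "spin": -0.007}, {"x": 6.6, "y": -27.3, "z": 21.8, "spin": -0.007}, {"x": 6.8, "y": -27.2, "z": 21.8, "spin": -0.007}]
```

{"name": "play_rows", "arguments": {
  "commands": [
    {"x":6.4,"y":-27,"z":15,"spin":-0.007},
    {"x":6.6,"y":-27,"z":15,"spin":-0.007},
    {"x":6.8,"y":-27,"z":15,"spin":-0.007}
  ]
}}

```text
time: 22.85
position: [0.5938, 0.1634, 0.1299]
tool_rot: [1.0, 0.003, 0.008, -0.01]
ft_force: [0.9, 0.1, 0.9]
grip_width: 0.0439
```

```bash
python3 - <<'E'
from h import *
for i in range(4): cams.camera("top")
st();c=shot("wrist","w24");st();plan(591,172,75,-88.8,step=20)
for d in nets.outline_of(c,"cover"): print(d["conf"],rect(c,d["region"],.005))
E
```

```text
t 23.05 p [592.8 163.6 129.8] ay -89.44 w 0.0434 F [ 0.2 -0.9 -0.3] tilt [0.0144 0.0206]
t 23.1 p [593.1 163.4 130.4] ay -89.48 w 0.0437 F [ 1.1  0.6 -0.5] tilt [0.0154 0.0207]
n 3 q6end 1.63
[{"x": -1.0, "y": -2.5, "z": 18.5, "spin": -0.004}, {"x": -1.0, "y": -2.5, "z": 18.5, "spin": -0.004}, {"x": -0.9, "y": -2.5, "z": 18.5, "spin": -0.004}]
0.73 (array([598.5, 172.4]), array([163.9, 251.4]), -88.8)
```

View pics/w24.png

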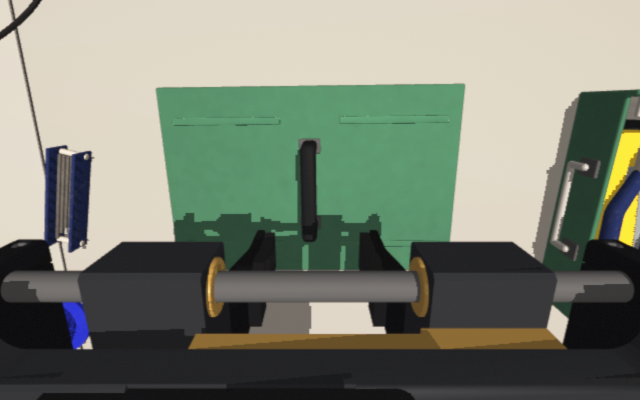

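{"name": "play_rows", "arguments": {
  "commands": [
    {"x":-1,"y":-2.8,"z":18,"spin":-0.004},
    {"x":-1,"y":-2.8,"z":18,"spin":-0.004},
    {"x":-1,"y":-2.8,"z":18,"spin":-0.004}
  ]
}}

```text
time: 23.45
position: [0.5956, 0.1681, 0.0813]
tool_rot: [1.0, 0.007, 0.014, -0.01]
ft_force: [1.0, 0.4, 0.2]
grip_width: 0.0436
```

```bash
python3 - <<'E'
from h import *
for i in range(3): cams.camera("top")
st();c=shot("wrist","w25");st();plan(591,172,45,-88.8,step=17)
E
```

```text
t 23.6 p [594.1 168.4  80.3] ay -89.13 w 0.0434 F [ 0.3 -0.7 -0.2] tilt [0.0235 0.0205]
t 23.65 p [595.  168.6  81.1] ay -89.12 w 0.0436 F [ 0.5  0.4 -0.2] tilt [0.0256 0.0208]
n 3 q6end 1.63
[{"x": -1.6, "y": -0.9, "z": 12.0, "spin": -0.002}, {"x": -1.6, "y": -0.9, "z": 12.0, "spin": -0.002}, {"x": -1.6, "y": -0.9, "z": 12.0, "spin": -0.002}]
```

View pics/w25.png

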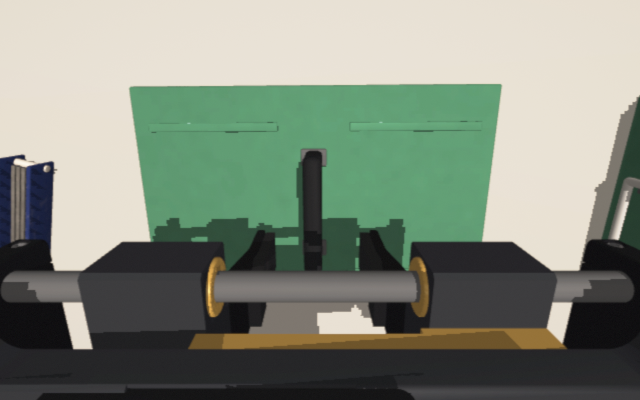

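{"name": "play_rows", "arguments": {
  "commands": [
    {"x":-2,"y":-1,"z":15,"spin":-0.002},
    {"x":-2,"y":-1,"z":15,"spin":-0.002},
    {"x":-1.5,"y":-0.6,"z":13,"spin":0}
  ]
}}

```text
time: 23.95
position: [0.5964, 0.1706, 0.0436]
tool_rot: [1.0, 0.008, 0.02, -0.011]
ft_force: [-0.3, -0.2, 0.7]
grip_width: 0.0434
```

```bash
python3 - <<'E'
from h import *
for i in range(3): cams.camera("top")
st();plan(591,172.2,20,-88.8,step=17)
E
```

```text
t 24.1 p [595.  170.7  42.6] ay -89.01 w 0.0435 F [0.7 0.2 0.5] tilt [0.0356 0.0213]
n 2 q6end 1.63
[{"x": -2.4, "y": -0.6, "z": 11.2, "spin": -0.002}, {"x": -2.4, "y": -0.6, "z": 11.2, "spin": -0.002}]
```

{"name": "play_rows", "arguments": {
  "commands": [
    {"x":-2.5,"y":-0.8,"z":11.5,"spin":-0.002},
    {"x":-2.5,"y":-0.8,"z":11.5,"spin":-0.002}
  ]
}}

```text
time: 24.3
position: [0.5936, 0.1728, 0.0212]
tool_rot: [1.0, 0.01, 0.021, -0.011]
ft_force: [-0.5, 0.1, 0.2]
grip_width: 0.0434
```

```bash
python3 - <<'E'
from h import *
for i in range(2): cams.camera("top")
st();c=shot("wrist","w26");plan(591,172.2,19.5,-88.8,step=17)
E
```

```text
t 24.4 p [591.7 172.7  19.7] ay -88.77 w 0.0438 F [-0.2 -0.6  0.5] tilt [0.0379 0.0215]
n 1 q6end 1.62
[{"x": -1.3, "y": 0.6, "z": 0.7, "spin": 0.0}]
```

View pics/w26.png

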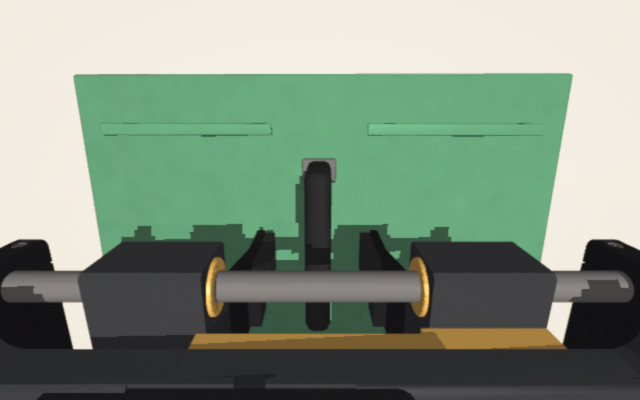

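{"name": "play_rows", "arguments": {
  "commands": [
    {"x":0,"y":0,"z":0.5,"spin":0}
  ],
  "grip": 0,
  "newtons": 25
}}

```text
time: 24.55
position: [0.5925, 0.1728, 0.0198]
tool_rot: [1.0, 0.011, 0.02, -0.011]
ft_force: [-0.3, -0.1, -0.2]
grip_width: 0.0408
```

```bash
python3 - <<'E'
from h import *
for i in range(11): cams.camera("top")
st()
E
```

```text
t 25.1 p [592.4 172.8  19.9] ay -88.77 w 0.0117 F [-0.3 -0.2  0.9] tilt [0.0394 0.0216]
```

{"name": "play_rows", "arguments": {
  "commands": [
    {"x":0,"y":0,"z":-12,"spin":0},
    {"x":0,"y":0,"z":-25,"spin":0},
    {"x":0,"y":0,"z":-35,"spin":0},
    {"x":0,"y":0,"z":-25,"spin":0}
  ]
}}

```text
time: 25.5
position: [0.5833, 0.17, 0.1153]
tool_rot: [1.0, 0.01, 0.012, -0.01]
ft_force: [0.2, 0.8, -2.2]
grip_width: 0.0118
```

```bash
python3 - <<'E'
from h import *
for i in range(2): cams.camera("top")
st();c=shot("wrist","w27");plan(547,-180,130,-91.15,step=36)
E
```

```text
t 25.6 p [585.8 170.3 117.3] ay -88.79 w 0.0113 F [ 0.6  0.6 -2.6] tilt [0.0312 0.0209]
n 10 q6end 1.07
[{"x": -4.4, "y": 34.9, "z": -2.3, "spin": 0.004}, {"x": -4.3, "y": 34.9, "z": -2.3, "spin": 0.004}, {"x": -4.1, "y": 34.9, "z": -2.3, "spin": 0.004}, {"x": -4.0, "y": 34.9, "z": -2.3, "spin": 0.004}, {"x": -3.8, "y": 35.0, "z": -2.3, "spin": 0.004}, {"x": -3.7, "y": 35.0, "z": -2.3, "spin": 0.004}, {"x": -3.6, "y": 35.0, "z": -2.3, "spin": 0.004}, {"x": -3.4, "y": 35.0, "z": -2.3, "spin": 0.004}]
[{"x": -3.3, "y": 35.0, "z": -2.3, "spin": 0.004}, {"x": -3.1, "y": 35.0, "z": -2.3, "spin": 0.004}]
```

View pics/w27.png

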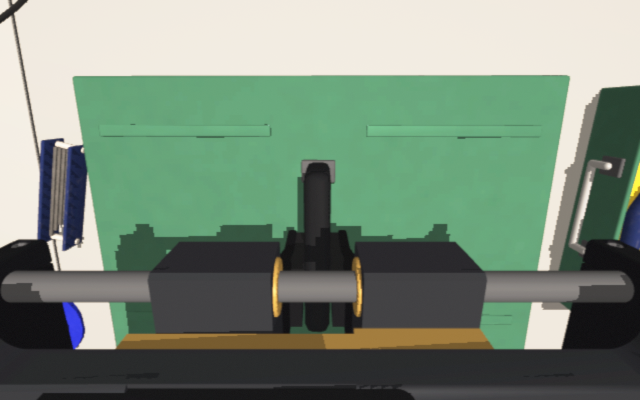

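{"name": "play_rows", "arguments": {
  "commands": [
    {"x":-3,"y":18,"z":-2,"spin":0.004},
    {"x":-4.3,"y":30,"z":-2,"spin":0.004},
    {"x":-4,"y":35,"z":-2,"spin":0.004},
    {"x":-4,"y":35,"z":-2,"spin":0.004},
    {"x":-4,"y":35,"z":-2,"spin":0.004},
    {"x":-4,"y":35,"z":-2,"spin":0.004},
    {"x":-3.6,"y":35,"z":-2,"spin":0.004},
    {"x":-3.4,"y":35,"z":-2,"spin":0.004}
  ]
}}

```text
time: 26.45
position: [0.545, -0.0901, 0.1113]
tool_rot: [1.0, -0.002, 0.001, -0.013]
ft_force: [0.3, 0.7, -3.7]
grip_width: 0.012
```

```bash
python3 - <<'E'
from h import *
st();cams.camera("top");st();plan(547,-180,130,-91.15,step=36)
E
```

```text
t 26.45 p [545.  -90.1 111.3] ay -90.18 w 0.012 F [ 0.3  0.7 -3.7] tilt [0.0027 0.0268]
t 26.5 p [545.5 -96.1 111.3] ay -90.32 w 0.0117 F [ 0.5 -4.8 -2.1] tilt [0.004 0.022]
n 3 q6end 1.04
[{"x": 0.7, "y": 27.8, "z": -6.8, "spin": 0.005}, {"x": 0.8, "y": 27.8, "z": -6.8, "spin": 0.005}, {"x": 1.0, "y": 27.8, "z": -6.8, "spin": 0.005}]
```

{"name": "play_rows", "arguments": {
  "commands": [
    {"x":0.7,"y":28,"z":-5,"spin":0.005},
    {"x":0.7,"y":28,"z":-3,"spin":0.005},
    {"x":0.7,"y":22,"z":0,"spin":0.005}
  ]
}}

```text
time: 26.8
position: [0.5421, -0.1749, 0.112]
tool_rot: [1.0, -0.011, -0.004, -0.014]
ft_force: [0.4, 1.1, -1.5]
grip_width: 0.0115
```

```bash
python3 - <<'E'
from h import *
for i in range(3):cams.camera("top")
st();c=shot("wrist","w28");s=shot("scene","s28");st();plan(547,-180,100,-91.15,step=36)
cv2.imwrite("pics/s28c.png",cv2.resize(s["img"][140:290,280:480,::-1],None,fx=4,fy=4,interpolation=cv2.INTER_CUBIC))
E
```

```text
t 26.95 p [ 542.2 -174.7  111.8] ay -91.39 w 0.0117 F [ 0.1  1.2 -2.8] tilt [-0.0067  0.0284]
t 27.05 p [ 541.9 -172.8  112.2] ay -91.25 w 0.0118 F [-0.2  0.9 -2.1] tilt [-0.0074  0.0291]
n 1 q6end 1.05
[{"x": 5.4, "y": 7.5, "z": 11.9, "spin": -0.002}]
```

View pics/w28.png

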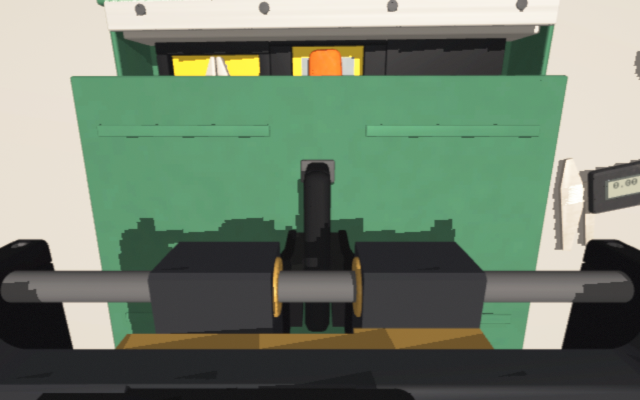

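View pics/s28c.png

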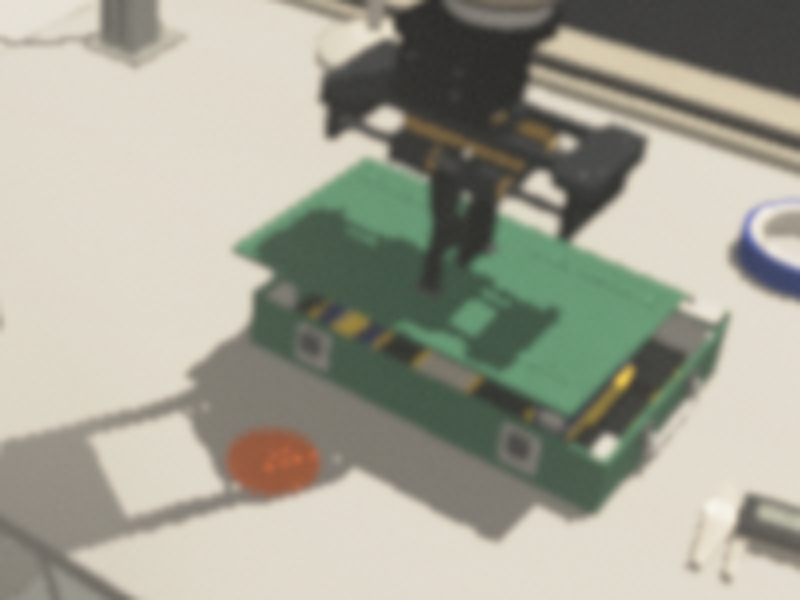

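```bash
cat >> h.py <<'E'
def mk(p,ay,tilt):
    z=np.array([tilt[0],tilt[1],-np.sqrt(1-tilt[0]**2-tilt[1]**2)]); a=np.radians(ay)
    y=np.array([np.cos(a),np.sin(a),0]); y[2]=-(y[:2]@z[:2])/z[2]; y/=np.linalg.norm(y)
    T=np.eye(4);T[:3,:3]=np.stack([np.cross(y,z),y,z],1);T[:3,3]=p;return T
def yawT(p,yaw):
    T=np.eye(4);T[:3,:3]=R.from_euler("z",yaw,degrees=True).as_matrix();T[:3,3]=p;return T
CASE=yawT([578.5,-180.6,0],-1.15)
GR=np.linalg.inv(mk([592.4,172.8,19.9],-88.77,[.0394,.0216]))@yawT([598.5,172.2,0],1.2)
def cover():
    T=tool_T();T[:3,3]*=1000
    C=np.linalg.inv(CASE)@T@GR
    print("cover centre case",C[:3,3].round(1),"rot deg xyz",R.from_matrix(C[:3,:3]).as_euler("xyz",degrees=True).round(2))
    for n,(a,b) in dict(farL=(82.5,126),farR=(82.5,-126),nearL=(-82.5,126),nearR=(-82.5,-126)).items():
        print("  ",n,(C@[a,b,0,1])[:3].round(1))
E
python3 - <<'E'
from h import *
st();cover()
E
```

```text
t 27.05 p [ 541.9 -172.8  112.2] ay -91.25 w 0.0118 F [-0.2  0.9 -2.1] tilt [-0.0074  0.0291]
cover centre case [-31.7   6.5  92. ] rot deg xyz [ 0.47  2.75 -0.05]
   farL [ 50.9 132.4  89.1]
   farR [  50.6 -119.5   87. ]
   nearL [-113.9  132.6   97. ]
   nearR [-114.2 -119.4   94.9]
```

{"name": "play_rows", "arguments": {
  "commands": [
    {"x":4,"y":3.5,"z":15,"spin":0},
    {"x":3,"y":3,"z":18,"spin":0}
  ]
}}

```text
time: 27.25
position: [0.5496, -0.1767, 0.0787]
tool_rot: [1.0, -0.01, -0.002, -0.014]
ft_force: [-0.5, 0.1, -3.0]
grip_width: 0.0116
```

```bash
python3 - <<'E'
from h import *
for i in range(3):cams.camera("top")
st();cover()
c=shot("wrist","w29")
E
```

```text
t 27.4 p [ 548.  -176.    77.6] ay -91.11 w 0.0118 F [-0.7  0.3 -2.5] tilt [-0.0094  0.0306]
cover centre case [-25.5   3.5  57.4] rot deg xyz [0.55 2.85 0.09]
   farL [ 56.8 129.6  54.5]
   farR [  57.1 -122.4   52.1]
   nearL [-108.   129.3   62.8]
   nearR [-107.7 -122.7   60.3]
```

View pics/w29.png

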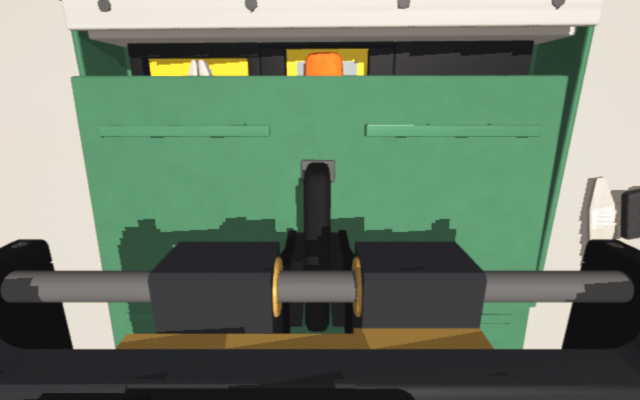

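```bash
python3 - <<'E'
from h import *
c=shot("wrist");st()
cv2.imwrite("pics/c2.png",cv2.resize(c["img"][0:90,40:200,::-1],None,fx=4.5,fy=4.5,interpolation=cv2.INTER_CUBIC))
cv2.imwrite("pics/c3.png",cv2.resize(c["img"][0:90,470:630,::-1],None,fx=4.5,fy=4.5,interpolation=cv2.INTER_CUBIC))
E
```

```text
t 27.5 p [ 549.1 -176.8   79.2] ay -91.13 w 0.0117 F [ 0.1  0.4 -2.4] tilt [-0.0062  0.0288]
```

View pics/c2.png

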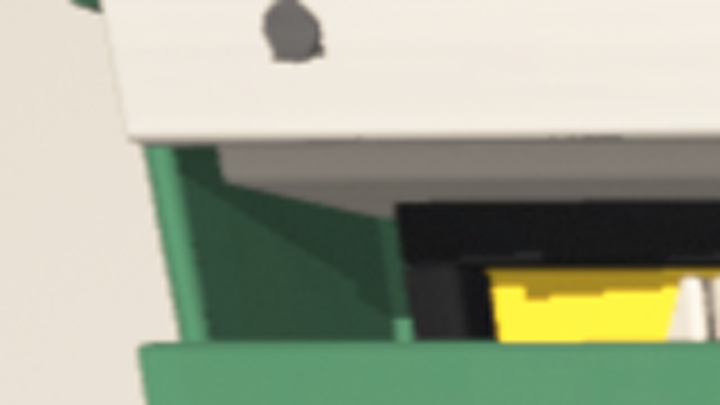

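View pics/c3.png

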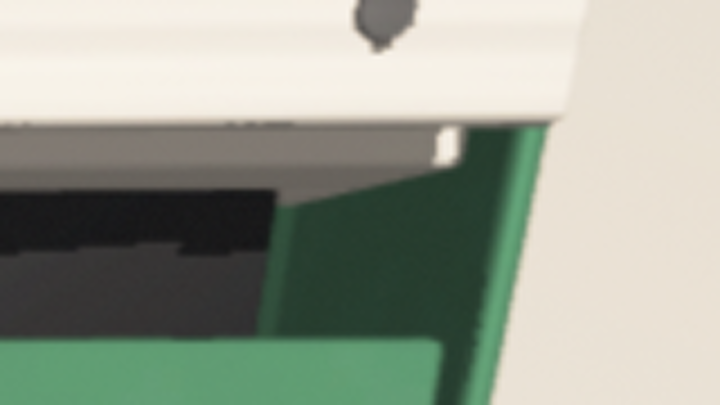

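```bash
python3 - <<'E'
from h import *
c=shot("wrist");st();cover();print(c["cx"],c["cy"])
f=px2w(c,[[80.7,75.6],[584,75.6],[85.6,75.6],[578.5,75.6]],.046)*1000;print(f.round(1))
f2=px2w(c,[[71.6,76.2],[567.8,75.6]],.057)*1000;print(f2.round(1))
C=np.linalg.inv(CASE)
for q in list(f)+list(f2): print((C@[*q,1])[:3].round(1))
T=tool_T()*1;T[:3,3]*=1000
E=C@T@GR
for b in(126,-126): 
    w=(T@GR@[82.5,b,5,1])[:3]; print("proj",w2px(c,w/1000).round(1))
cv2.imwrite("pics/w30.png",c["img"][:,:,::-1])
E
```

```text
t 27.55 p [ 549.3 -177.1   79.7] ay -91.13 w 0.0115 F [ 0.  -1.  -3.4] tilt [-0.0053  0.0283]
cover centre case [-24.    2.3  59.5] rot deg xyz [0.42 2.62 0.06]
   farL [ 58.3 128.4  56.7]
   farR [  58.5 -123.6   54.8]
   nearL [-106.5  128.2   64.2]
   nearR [-106.4 -123.8   62.4]
316.8930095733052 195.36004260954743
[[ 639.4  -47.8   46. ]
 [ 633.5 -319.8   46. ]
 [ 639.4  -50.5   46. ]
 [ 633.5 -317.    46. ]]
[[ 638.5  -50.5   57. ]
 [ 633.3 -304.2   57. ]]
[ 58.2 134.   46. ]
[  57.8 -138.1   46. ]
[ 58.2 131.3  46. ]
[  57.8 -135.2   46. ]
[ 57.4 131.2  57. ]
[  57.2 -122.5   57. ]
proj [[70.  73.4]]
proj [[574.7  72.2]]
```

```bash
sed -i 's/CASE=yawT(\[578.5,-180.6,0\],-1.15)/CASE=yawT([578.5,-182.6,0],-1.15)/; s/yawT(\[598.5,172.2,0\],1.2)/yawT([598.0,174.2,0],1.2)/' h.py; python3 - <<'E'
from h import *
c=shot("wrist");st();cover()
C=np.linalg.inv(CASE)
for z in(.050,.054):
  for q in px2w(c,[[69,30.7],[594,27.1]],z)*1000: print((C@[*q,1])[:3].round(1))
E
```

```text
t 27.6 p [ 549.5 -177.3   80. ] ay -91.14 w 0.0117 F [ 0.6 -0.3 -2.5] tilt [-0.0047  0.0279]
cover centre case [-24.4   6.1  59.9] rot deg xyz [0.41 2.59 0.05]
   farL [ 58.  132.2  57.1]
   farR [  58.1 -119.8   55.3]
   nearL [-106.8  132.    64.5]
   nearR [-106.7 -120.    62.7]
[ 80.5 135.   50. ]
[  80.8 -133.9   50. ]
[ 79.9 132.2  54. ]
[  80.1 -131.1   54. ]
```

{"name": "play_rows", "arguments": {
  "commands": [
    {"x":0,"y":3,"z":3,"spin":0},
    {"x":0,"y":3,"z":3,"spin":0}
  ]
}}

```text
time: 27.8
position: [0.5502, -0.1834, 0.0751]
tool_rot: [1.0, -0.009, -0.001, -0.013]
ft_force: [0.2, -0.1, -2.8]
grip_width: 0.0116
```

```bash
python3 - <<'E'
from h import *
for i in range(3):cams.camera("top")
st();cover()
c=shot("wrist","w31")
E
```

```text
t 27.95 p [ 549.8 -183.4   74.7] ay -91.13 w 0.0119 F [-0.1 -0.3 -3.3] tilt [-0.0031  0.0271]
cover centre case [-23.9   0.   54.6] rot deg xyz [0.36 2.49 0.06]
   farL [ 58.4 126.1  51.8]
   farR [  58.6 -125.9   50.2]
   nearL [-106.4  125.9   59. ]
   nearR [-106.2 -126.1   57.4]
```

View pics/w31.png

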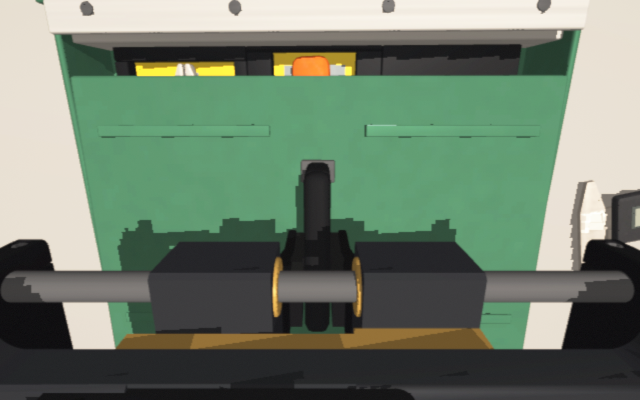

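```bash
sed -i 's/CASE=yawT(\[578.5/CASE=yawT([586.2/' h.py; python3 - <<'E'
from h import *
cover()
E
```

```text
cover centre case [-31.6  -0.   54.6] rot deg xyz [0.36 2.49 0.06]
   farL [ 50.7 126.1  51.8]
   farR [  50.9 -125.9   50.2]
   nearL [-114.1  125.9   59. ]
   nearR [-113.9 -126.1   57.4]
```

{"name": "play_rows", "arguments": {
  "commands": [
    {"x":6,"y":0,"z":6,"spin":0},
    {"x":3,"y":0,"z":4,"spin":0}
  ]
}}

```text
time: 28.2
position: [0.5594, -0.1835, 0.0648]
tool_rot: [1.0, -0.01, -0.001, -0.013]
ft_force: [0.8, -0.2, -2.8]
grip_width: 0.0118
```

```bash
python3 - <<'E'
from h import *
for i in range(3):cams.camera("top")
st();cover()
c=shot("wrist","w32")
E
```

```text
t 28.35 p [ 558.9 -183.2   64.7] ay -91.13 w 0.0118 F [ 0.4  0.3 -2. ] tilt [-0.0031  0.0271]
cover centre case [-22.5   0.3  44.6] rot deg xyz [0.36 2.49 0.06]
   farL [ 59.8 126.3  41.8]
   farR [  60.  -125.7   40.2]
   nearL [-105.   126.2   49. ]
   nearR [-104.8 -125.8   47.4]
```

View pics/w32.png

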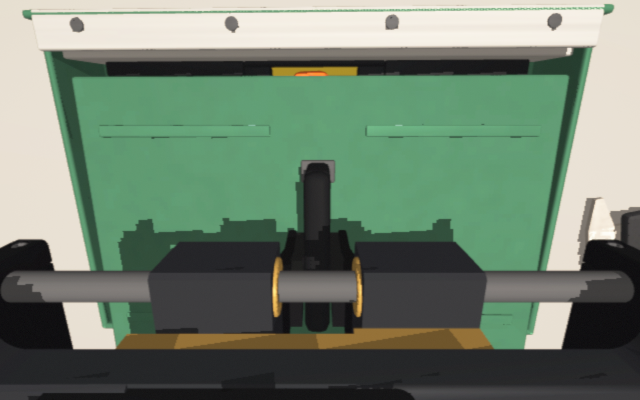

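{"name": "play_rows", "arguments": {
  "commands": [
    {"x":5,"y":0,"z":0.5,"spin":0},
    {"x":5,"y":0,"z":0.5,"spin":0},
    {"x":4,"y":0,"z":0.5,"spin":0}
  ]
}}

```text
time: 28.7
position: [0.5729, -0.1833, 0.0634]
tool_rot: [1.0, -0.01, -0.002, -0.014]
ft_force: [-0.1, -0.4, -1.8]
grip_width: 0.0119
```

```bash
python3 - <<'E'
from h import *
for i in range(2):cams.camera("top")
st();cover()
c=shot("wrist","w33");s=shot("scene")
cv2.imwrite("pics/s33c.png",cv2.resize(s["img"][140:290,280:480,::-1],None,fx=4,fy=4,interpolation=cv2.INTER_CUBIC))
E
```

```text
t 28.8 p [ 573.5 -183.4   63.5] ay -91.14 w 0.0121 F [ 0.6 -0.  -1.3] tilt [-0.0033  0.0271]
cover centre case [-8.   0.4 43.4] rot deg xyz [0.36 2.5  0.04]
   farL [ 74.4 126.5  40.6]
   farR [  74.5 -125.5   39. ]
   nearL [-90.5 126.3  47.8]
   nearR [ -90.3 -125.7   46.2]
```

View pics/w33.png

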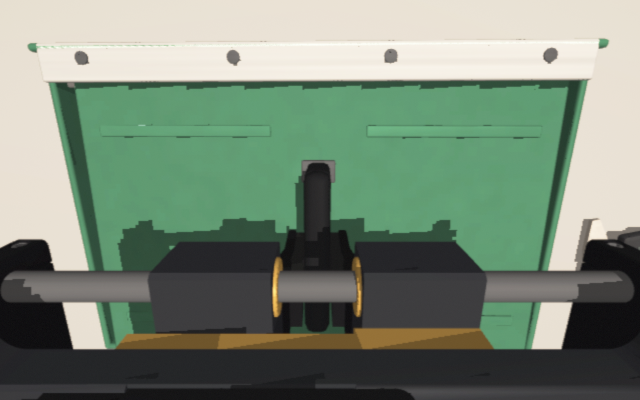

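View pics/s33c.png

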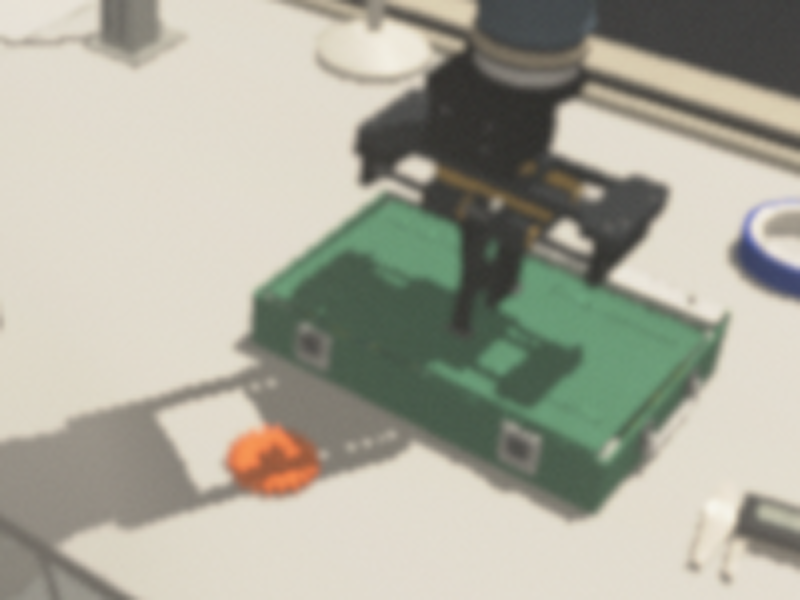

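{"name": "play_rows", "arguments": {
  "commands": [
    {"x":4,"y":0,"z":0,"spin":0},
    {"x":4,"y":0,"z":0,"spin":0},
    {"x":1.5,"y":0,"z":0,"spin":0}
  ]
}}

```text
time: 29.2
position: [0.5825, -0.1834, 0.0634]
tool_rot: [1.0, -0.01, -0.002, -0.014]
ft_force: [-1.1, -0.1, -2.7]
grip_width: 0.0118
```

```bash
python3 - <<'E'
from h import *
for i in range(2):cams.camera("top")
st();cover()
c=shot("wrist","w34");s=shot("scene")
cv2.imwrite("pics/s34c.png",cv2.resize(s["img"][190:280,330:480,::-1],None,fx=5,fy=5,interpolation=cv2.INTER_CUBIC))
E
```

```text
t 29.3 p [ 582.4 -183.4   63.4] ay -91.14 w 0.0116 F [ 0.1  0.1 -2.5] tilt [-0.0044  0.0274]
cover centre case [ 1.   0.5 43.3] rot deg xyz [0.37 2.57 0.05]
   farL [ 83.3 126.6  40.4]
   farR [  83.5 -125.4   38.7]
   nearL [-81.5 126.5  47.8]
   nearR [ -81.4 -125.5   46.1]
```

View pics/w34.png

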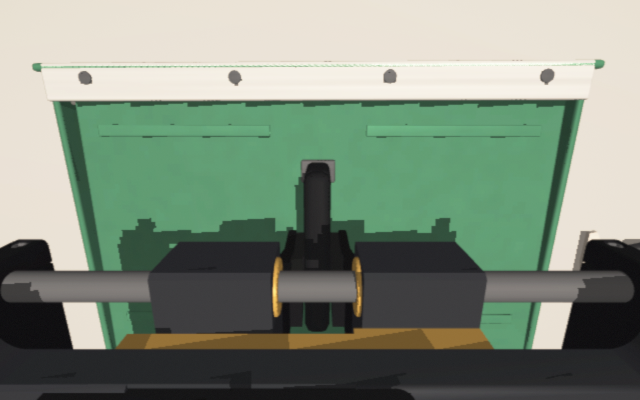

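View pics/s34c.png

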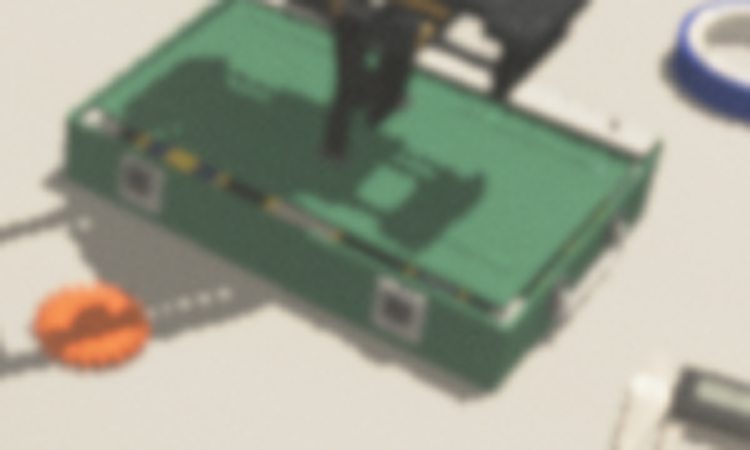

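{"name": "play_rows", "arguments": {
  "commands": [
    {"x":0,"y":0,"z":2,"spin":0},
    {"x":0,"y":0,"z":2,"spin":0}
  ],
  "newtons": 10
}}

```text
time: 29.6
position: [0.5818, -0.183, 0.0594]
tool_rot: [1.0, -0.01, -0.003, -0.014]
ft_force: [-0.7, 0.4, -0.8]
grip_width: 0.0115
```

```bash
python3 - <<'E'
from h import *
for i in range(2):cams.camera("top")
st();cover()
E
```

```text
t 29.7 p [ 581.8 -183.    59.2] ay -91.14 w 0.0118 F [-0.4  0.5 -1.3] tilt [-0.0051  0.0279]
cover centre case [ 0.3  0.9 39.1] rot deg xyz [0.4  2.61 0.05]
   farL [ 82.7 127.   36.2]
   farR [  82.8 -125.    34.5]
   nearL [-82.2 126.8  43.7]
   nearR [ -82.  -125.2   42. ]
```

{"name": "play_rows", "arguments": {
  "commands": [
    {"x":0,"y":0,"z":1.5,"spin":0},
    {"x":0,"y":0,"z":1.5,"spin":0}
  ],
  "newtons": 6
}}

```text
time: 29.9
position: [0.582, -0.183, 0.0575]
tool_rot: [1.0, -0.01, -0.002, -0.014]
ft_force: [-2.3, 1.2, 9.5]
grip_width: 0.012
```

```bash
python3 - <<'E'
from h import *
st();cams.camera("top")
st();c=shot("wrist","w35");s=shot("scene")
cv2.imwrite("pics/s35c.png",cv2.resize(s["img"][190:280,330:480,::-1],None,fx=5,fy=5,interpolation=cv2.INTER_CUBIC))
E
```

```text
t 29.9 p [ 582.  -183.    57.5] ay -91.15 w 0.012 F [-2.3  1.2  9.5] tilt [-0.0047  0.0278]
t 29.95 p [ 582.  -183.    57.5] ay -91.14 w 0.0119 F [-1.1  1.2  5. ] tilt [-0.0045  0.0277]
```

View pics/w35.png

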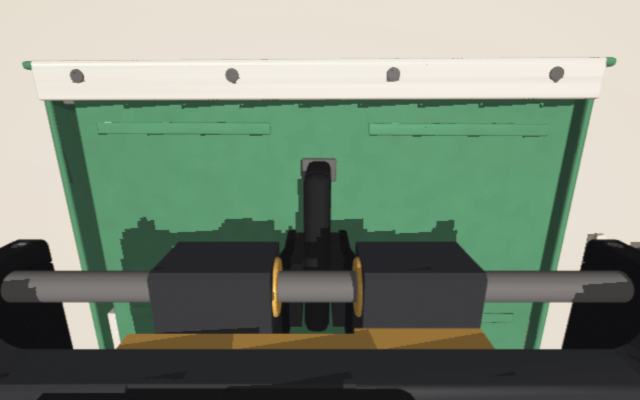

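View pics/s35c.png

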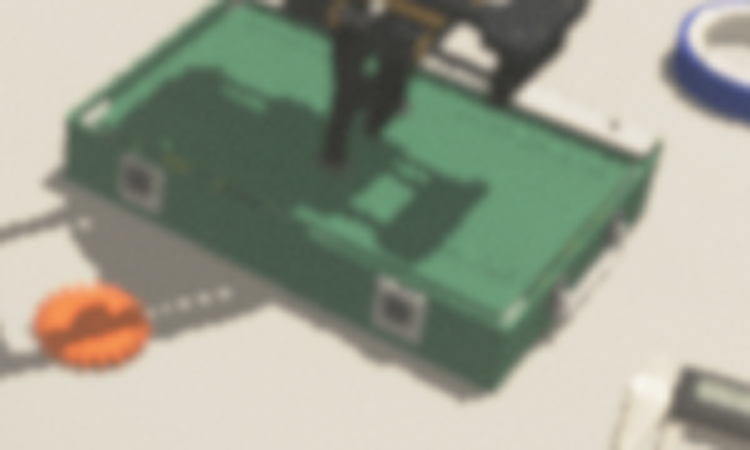

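{"name": "play_rows", "arguments": {
  "commands": [
    {"x":0,"y":0,"z":0,"spin":0},
    {"x":0,"y":0,"z":0,"spin":0}
  ],
  "grip": 0.35
}}

```text
time: 30.25
position: [0.5828, -0.1835, 0.0582]
tool_rot: [1.0, -0.01, -0.001, -0.013]
ft_force: [-0.4, -0.8, -0.5]
grip_width: 0.0212
```

```bash
python3 - <<'E'
from h import *
for i in range(3): cams.camera("top")
st();c=shot("wrist","w36");s=shot("scene")
cv2.imwrite("pics/s36c.png",cv2.resize(s["img"][190:280,330:480,::-1],None,fx=5,fy=5,interpolation=cv2.INTER_CUBIC))
E
```

```text
t 30.4 p [ 582.5 -183.4   57.9] ay -91.15 w 0.0281 F [ 0.6 -0.4 -0.1] tilt [-0.0031  0.027 ]
```

View pics/w36.png

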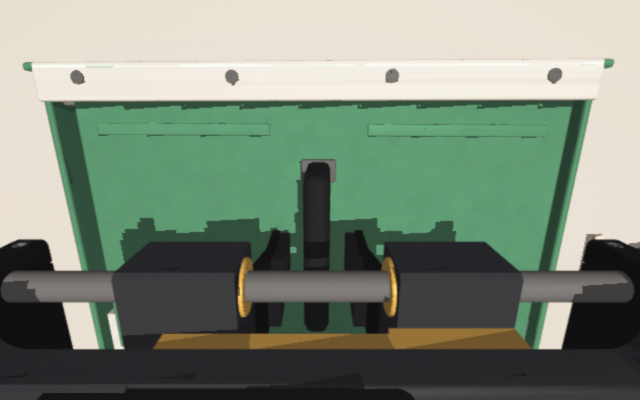

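View pics/s36c.png

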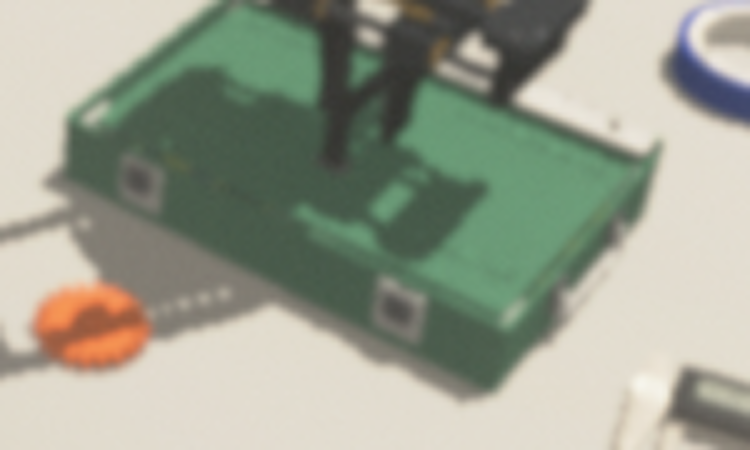

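{"name": "play_rows", "arguments": {
  "commands": [
    {"x":0,"y":0,"z":-15,"spin":0},
    {"x":0,"y":0,"z":-35,"spin":0},
    {"x":0,"y":0,"z":-45,"spin":0},
    {"x":-30,"y":0,"z":-40,"spin":0},
    {"x":-40,"y":0,"z":-20,"spin":0},
    {"x":-40,"y":0,"z":0,"spin":0}
  ]
}}

```text
time: 31.1
position: [0.4766, -0.1876, 0.2217]
tool_rot: [1.0, -0.008, 0.001, -0.011]
ft_force: [-0.5, -1.2, -0.7]
grip_width: 0.0305
```

```bash
python3 - <<'E'
from h import *
for i in range(4): cams.camera("top")
st();c=shot("wrist","w37");s=shot("scene")
cv2.imwrite("pics/s37c.png",cv2.resize(s["img"][180:280,330:480,::-1],None,fx=5,fy=5,interpolation=cv2.INTER_CUBIC))
E
```

```text
t 31.3 p [ 475.1 -186.4  218.8] ay -91.08 w 0.0306 F [-0.3 -0.3  0.2] tilt [-0.0029  0.0265]
```

View pics/w37.png

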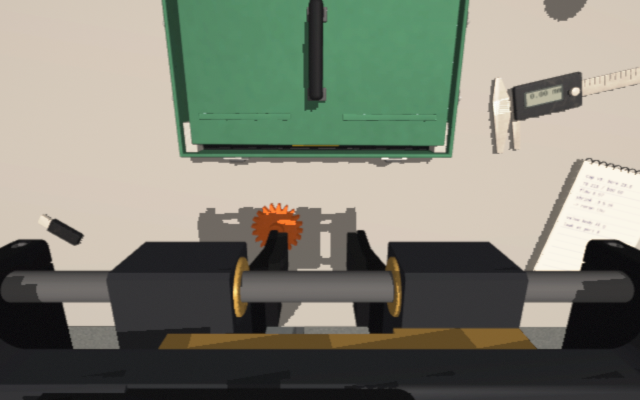

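View pics/s37c.png

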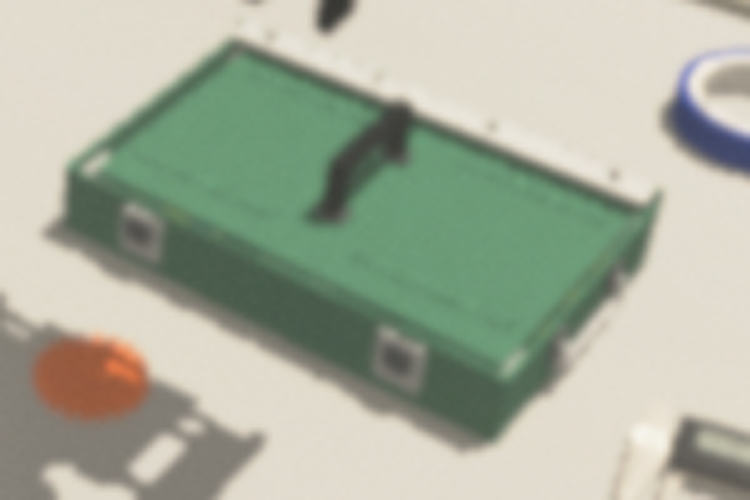

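```bash
python3 - <<'E'
from h import *
c=shot("wrist");st()
cv2.imwrite("pics/c4.png",cv2.resize(c["img"][100:170,160:320,::-1],None,fx=4.8,fy=4.8,interpolation=cv2.INTER_CUBIC))
cv2.imwrite("pics/c5.png",cv2.resize(c["img"][100:170,310:470,::-1],None,fx=4.8,fy=4.8,interpolation=cv2.INTER_CUBIC))
E
```

```text
t 31.45 p [ 476.4 -186.7  217.6] ay -91.0 w 0.03 F [ 0.2 -0.4 -0.6] tilt [-0.0037  0.027 ]
```

View pics/c4.png

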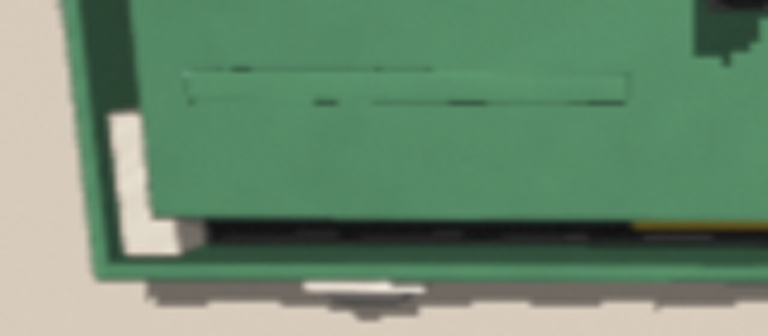

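View pics/c5.png

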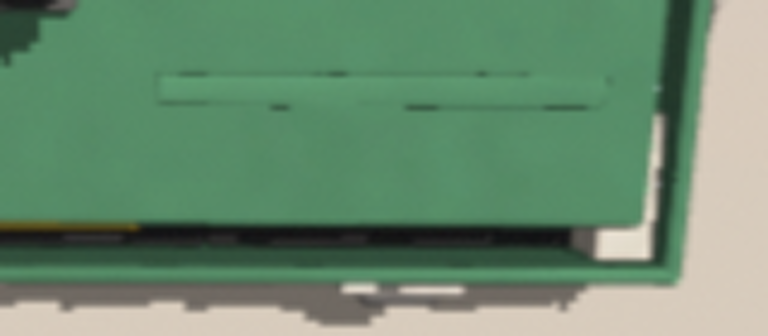

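```bash
python3 - <<'E'
from h import *
c=shot("wrist");st()
C=np.linalg.inv(CASE)
for z in (.038,.043,.048):
    P=px2w(c,[[191.7,145.2],[443.3,146.3]],z)*1000
    print(z,np.linalg.norm(P[0]-P[1]).round(1),[(C@[*q,1])[:2].round(1) for q in P])
P=px2w(c,[[180.2,158.3],[451.3,159]],.046)*1000
print(np.linalg.norm(P[0]-P[1]).round(1),[(C@[*q,1])[:2].round(1) for q in P])
E
```

```text
t 31.5 p [ 476.4 -186.5  217.4] ay -90.99 w 0.0306 F [ 1.  -0.5  0.2] tilt [-0.0043  0.0273]
0.038 253.0 [array([-81.1, 125.3]), array([ -80.7, -127.7])]
0.043 249.3 [array([-80.4, 123.3]), array([ -80., -126.])]
0.048 245.6 [array([-79.7, 121.3]), array([ -79.3, -124.3])]
269.2 [array([-93.2, 135.1]), array([ -92. , -134.1])]
```

{"name": "play_rows", "arguments": {
  "commands": [
    {"x":0,"y":-30,"z":-5,"spin":0},
    {"x":0,"y":-45,"z":-5,"spin":0},
    {"x":0,"y":-45,"z":-5,"spin":0},
    {"x":0,"y":-45,"z":0,"spin":0},
    {"x":0,"y":-45,"z":0,"spin":0},
    {"x":0,"y":-30,"z":0,"spin":0}
  ]
}}

```text
time: 32.1
position: [0.4887, 0.0561, 0.2367]
tool_rot: [1.0, -0.012, -0.001, -0.013]
ft_force: [0.2, 0.1, -0.8]
grip_width: 0.0305
```

```bash
python3 - <<'E'
from h import *
for i in range(4): cams.camera("scene")
st();c=shot("top","t3")
for n,z in dict(cover=.043,blue_cap=.085,kit_case=.05).items():
    for d in nets.outline_of(c,n): print(n,d["conf"],d["pixel"],rect(c,d["region"],z))
cv2.imwrite("pics/t3c.png",cv2.resize(c["img"][125:250,190:480,::-1],None,fx=2.7,fy=2.7,interpolation=cv2.INTER_CUBIC))
E
```

```text
t 32.3 p [488.8  53.8 236.5] ay -91.33 w 0.0301 F [-0.1  0.  -0.4] tilt [-0.0024  0.0251]
cover 0.69 [430.3, 141.5] (array([ 582.9, -200.9]), array([195.9, 232.7]), 89.0)
cover 0.57 [418.4, 167.8] (array([ 584.5, -198.5]), array([156.2, 221. ]), 87.5)
blue_cap 0.57 [210.3, 220.3] (array([440.2, 413.1]), array([66.6, 86.1]), 78.6)
kit_case 0.57 [422.9, 144.0] (array([ 666.9, -215.9]), array([ 84.2, 228.9]), 70.2)
```

View pics/t3c.png

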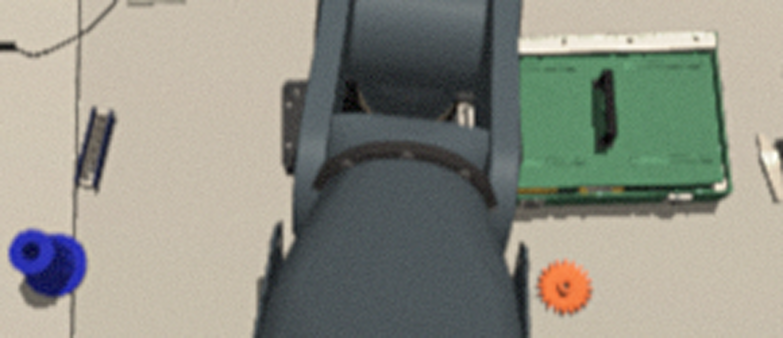

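Cover is flat inside the walls under the lip. The gear (crop 565,287) and blue cap (48,260) sit where they did at the start. Handing in.

```bash
python3 - <<'E'
from h import *
print(robot.hand_in())
E
```

```text
the job is handed in; nothing more can be done
None
```

I put the scraper, side cutters and hex key set in their cut-outs, fitted the cover over them, and handed the job in at about 32 s. For the hex key set I took the look-alike farthest to the robot's right, at top-camera pixel (353, 228).

- **Tools:** wrist pictures taken after each placing showed every tool inside its cut-out. I made no check after the cover went on.
- **Cover:** I slid its far edge under the lip with that edge tilted down, then lowered it until it settled on the ledges.
    - **Flatness:** pictures after release show it lying inside the walls with its far edge under the lip. Its near edge measured at seated height to within camera accuracy. I did not measure the height of the far edge.
    - **Position:** it sits about 4 mm toward the far wall of centre, within the play.
- **Bystanders:** in the last top picture the gear and blue cap looked unmoved, judged by eye for the gear. The network placed the cap within about 4 mm of its first reading.
- **Disagreeing checks:**
    - **Case position:** my first estimate, taken from the foam blocks, was about 8 mm short in x because the blocks sit off-centre in the case. I corrected it from the lip and walls before inserting the cover.
    - **Final network outlines:** in the last top view the arm blocked part of the case and cover, so I did not use those outlines.
- **Forces:** the highest I read while setting things down was about 10 N.

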